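# Move the zone card of the kiln controller to the empty bay

### The job

In the open kiln controller on the glassworker's bench, swing both ejector levers of the card with the upright grip tab fully outward so that they pry it up free, and let it rest on them before you take hold of it. Then lift it out by its tab and set it down, upright and let go, between the guides of the empty bay, whose levers must stand out of the way, and swing both levers of that bay fully inward so that the card is locked fully home. Leave the other card, its levers and everything else on the bench as they are.

Things in the scene. Friction and masses are not known exactly. Their poses are not given: they have to be found in the camera images.
- card: card to be moved: aluminium block 84 mm long (own x), 18 thick (own y), 30 tall at the outer 12 mm of each end, 38 tall between, with a black upright grip tab mid-top (34 mm along x, 12 thick along y, from 38 to 72 mm above the underside). About 0.2 kg. Origin: centre of its underside, z up. Same either way round. Its bay lies 70 or 140 mm from the empty one.
- loaded_bay: fixed bay where the card starts, latched. x runs through both levers, y across (towards the next bay), z up. Origin: centre of its underside, on the chassis top, 20 mm above the table. Card home: underside 18 mm above the origin, centred; both levers fully out: it rests on their toes, about 30 mm above.
- empty_bay: bay without a card, the one to load. Same shape, axes, origin as loaded_bay. Four corner guides, 36 mm above the origin, flared above to 42 mm, hold a card with 1.5 mm play each side across and 2.5 mm each end. A lever under about 0.3 rad has its hook over the mouth and bars a card. Let down on levers fully out, the card rests on their toes about 30 mm above the origin.
- other_bay: third bay, same shape, holding other_card latched; leave it alone. The order of the three bays side by side varies.
- other_card: card that stays: same block, no grip tab, three round black cans on top (18 mm tall). Origin: centre of its underside.
- loaded_bay_near (a joint): lever of the loaded bay at the bay's own -x end: angle in rad, 0 upright and fully in, 0.85 fully out (away from the bay centre). Pivot axis along y, 52 mm from the bay origin along x, 14 mm above it. Stays where left; about 1.5 N at the grip swings it. Opening unhooks the card end, then from 0.2 rad its toe pries it up.
- loaded_bay_near_grip (a point): centre of the white cross grip of that lever (loaded bay, the bay's own -x end): a round-ended bar along the bay y, 22 mm long, 12 thick, 52 mm from the pivot (straight above it at 0 rad).
- loaded_bay_far (a joint): lever of the loaded bay at the bay's own +x end: angle in rad, 0 upright and fully in, 0.85 fully out (away from the bay centre). Pivot axis along y, 52 mm from the bay origin along x, 14 mm above it. Stays where left; about 1.5 N at the grip swings it. Opening unhooks the card end, then from 0.2 rad its toe pries it up.
- loaded_bay_far_grip (a point): centre of the white cross grip of that lever (loaded bay, the bay's own +x end): a round-ended bar along the bay y, 22 mm long, 12 thick, 52 mm from the pivot (straight above it at 0 rad).
- empty_bay_near (a joint): lever of the empty bay at the bay's own -x end: angle in rad, 0 upright and fully in, 0.85 fully out (away from the bay centre). Pivot axis along y, 52 mm from the bay origin along x, 14 mm above it. Stays where left; about 1.5 N at the grip swings it. Starts anywhere from nearly in to nearly out; closing lets the card end down, then hooks over it.
- empty_bay_near_grip (a point): centre of the white cross grip of that lever (empty bay, the bay's own -x end): a round-ended bar along the bay y, 22 mm long, 12 thick, 52 mm from the pivot (straight above it at 0 rad).
- empty_bay_far (a joint): lever of the empty bay at the bay's own +x end: angle in rad, 0 upright and fully in, 0.85 fully out (away from the bay centre). Pivot axis along y, 52 mm from the bay origin along x, 14 mm above it. Stays where left; about 1.5 N at the grip swings it. Starts anywhere from nearly in to nearly out; closing lets the card end down, then hooks over it.
- empty_bay_far_grip (a point): centre of the white cross grip of that lever (empty bay, the bay's own +x end): a round-ended bar along the bay y, 22 mm long, 12 thick, 52 mm from the pivot (straight above it at 0 rad).
- other_bay_near (a joint): lever of the third bay at the bay's own -x end: angle in rad, 0 upright and fully in, 0.85 fully out (away from the bay centre). Pivot axis along y, 52 mm from the bay origin along x, 14 mm above it. Leave it. 
- other_bay_far (a joint): lever of the third bay at the bay's own +x end: angle in rad, 0 upright and fully in, 0.85 fully out (away from the bay centre). Pivot axis along y, 52 mm from the bay origin along x, 14 mm above it. Leave it. 
- jar: bystander, not to be moved: a closed round jar 56 mm wide, 100 mm tall. Origin at its underside.
- rod_glass: bystander, not to be moved: a drinking glass 68 mm wide holding glass rods, about 210 mm tall in all. Origin at its underside.
- bowl: bystander, not to be moved: a steel bowl 110 mm wide, 40 mm tall. Origin at its underside.
- puck: bystander, not to be moved: a black round mandrel holder 90 mm wide, 30 mm tall. Origin at its underside.
- paddle: bystander, not to be moved: a graphite paddle about 205 mm long lying flat. Origin at its underside.
- burner: bystander, not to be moved: a bench burner on a wooden foot 140 x 120 mm, about 190 mm tall. Origin at its underside.
- spanner: bystander, not to be moved: a 100 mm spanner lying flat on the chassis between two bays. Origin at its underside.
There are look-alikes about, which are no part of the job. What is shaped like the card but purple or yellow is not meant.

How it is judged:
By the outcome, as a careful person would: the job done as asked, in the order asked, and still so for the second after the job is handed in, with the robot touching nothing.
It also fails if it takes over 72 s, if anything falls off the work surface, if the arm or the gripper's body presses on something with over 40 N, if the wrist force passes 120 N, or if a joint passes its speed limit or range.

### The arm

A 6-joint arm with a two-finger parallel gripper is mounted at the origin on the work surface. World frame = base frame: x ahead of the robot, y to its left, z up, the work surface at z = 0. Lengths are in m, angles in rad, forces in N, time in s.
With the tool pointing down it reaches from about 0.375 to 0.9 m from the base axis. Payload 3.1 kg.
Tool frame: the origin (TCP) lies at the very end of the fingers, on their centre line; the grasp point (between the pads) lies 19 mm behind it (arm.tcp_to_grasp is the distance from the TCP to the grasp point, in m); z points along the fingers, y is the direction in which the jaws open and shut (so a half turn about z gives the same grasp; the last joint's range is limited). The gripper opens to 85 mm and grips with 20 to 120 N. Pads are 22 mm wide; open, the fingers measure 114 mm over their backs; the gripper's body (76 mm by 85 mm) begins 54 mm behind the grasp point. The pads swing forward as they close: fully open they stand 13 mm farther back than shut.
Start: joints at [-1.462, 0.527, 1.433, -0, 1.181, -0.178], TCP at [0.177, -0.599, 0.231] pointing down, gripper open.
Joint ranges: [-3.08, 3.08], [-0.75, 2.2], [0.22, 2.44], [-1.43, 4.57], [0, 2.65], [-2.85, 2.85]. Speed limits (rad/s): [2.79, 2.79, 3.14, 3.14, 3.14, 3.14].

### API

Orientations are given as a unit quaternion [w, x, y, z].
In Python, from workcell import arm, grab_frame, get_calibration, job, cut_out gives the robot as it stands.
- The arm moves only by the shell command python3 -m creep 'ROWS'. ROWS is JSON, a list of rows, each a list of 3 entries, a list of its own where there are three numbers: the shift along the tool's x, y, z in units of 40 mm (1.0 is 40 mm), then the turn, a rotation vector about the tool's x, y, z in units of 6 degrees (1.0 is 6 degrees), then the closure, from 0 (fully open) to 1 (shut). In form: [[[tx, ty, tz], [rx, ry, rz], gripper], ...]. A call has 1 to 12 rows; each row shifts and turns the commanded pose from where the row before left it, along the tool's axes as they then stand; what a row does not reach is not made up. A row lasts 1/10 s, in which the tool goes at most 50 mm and 8.59 degrees, less where a joint would pass 70% of its speed; a pose out of reach is approached as far as the arm can. A call is refused whole if a number of a shift passes 1 or a number of a turn 1, either way. A call with a gripper value outside its range is refused whole. The fingers move at their own pace and stop on an object; the grip force is fixed at half the most. Time passes only in rows, so rows that do not move let the fingers close. It gives the time, the measured TCP pose, the force and the opening at its end, in the units of the state.
- arm.get_obs(): the state, without advancing time (a new reading comes with each control period).
- grab_frame(name): name is "side" or "top" or "wrist"; returns the picture (420x560x3 uint8, red, green, blue); there is no depth.
- get_calibration(name): a dict with "camera_matrix" (3x3 intrinsics, pixels), "xyz" and "attitude" of the camera in the world; the wrist camera has in their place "T_tool_cam" (4x4, takes a point from camera to tool coordinates, whose origin is the TCP and whose axes are the flange's). Camera axes: x right, y down, z forward; pixel columns grow to the right and rows downward; lengths in m; the calibration is good to about 2 mm. A picture is of the moment at which its call begins: read the wrist's pose just before it. get_calibration takes no time and is no camera call.
- job.job_done(): hands the job in, once; it reports no verdict.
Trained networks look in the newest picture that a camera, given by its name, has taken for a name from the list of things; names that differ only in an ending like _2 or _b are one class to them, and where a whole thing is asked for, a point or a joint stands for the part that bears it (a point fixed in the world has none). Each returns a list of dicts, best first, with "p" (0 to 1); they miss things now and then, are a little off and sometimes report something else, mostly with a low value. They report only what shows in the picture. A call takes as long as a camera call. They do not tell look-alikes from the thing itself.
- cut_out(camera, label): "mask" (420x560 bool, what is visible of it) and "bbox" ([left, top, width, height] in pixels, round what is visible of it).
The state is a dict: "time_s": time; "joints": joint angles; "qd": joint speeds; "effort": joint torques, N m; "ee_pos": TCP position; "tcp_rot": TCP orientation; "ft_force": force on the tool from outside, world axes, zero at the start; "wrist_torque": the same for the moment, N m; "opening": opening from 0.0 (shut) to 1.0 (fully open).
Only numpy, scipy, OpenCV 4.12 (cv2) and the standard library are available. Lean on these libraries where they do the work, as an engineer would, in place of code of your own. Each camera call takes 0.05 s, during which the arm holds its last target.

## Working session

There is one attempt and no reset: what is moved stays moved. The work goes in short steps, Python scripts to look and compute and a shell command to move; the robot and the scene stay as the last step left them, time stands still between calls to the robot, and variables do not carry over. Pictures are saved under pics/ and viewed, and the job is handed in when it is done.

```bash
ls; mkdir -p pics; python3 - <<'E'
from workcell import arm, grab_frame, get_calibration
import cv2
for n in ["side","top","wrist"]:
    o=arm.get_obs()
    im=grab_frame(n); cv2.imwrite(f"pics/{n}0.png",im[:,:,::-1])
    print(n,get_calibration(n))
print(o)
E
```

```text
pics
side {'camera_matrix': array([[542.47366024,   0.        , 279.28293638],
       [  0.        , 542.47366024, 211.21280643],
       [  0.        ,   0.        ,   1.        ]]), 'xyz': array([0.12321052, 1.14394539, 0.9236096 ]), 'attitude': array([ 0.07519143, -0.17001307,  0.87409796, -0.44877005])}
top {'camera_matrix': array([[390.76691603,   0.        , 278.54996274],
       [  0.        , 390.76691603, 204.9670427 ],
       [  0.        ,   0.        ,   1.        ]]), 'xyz': array([0.41851529, 0.03299554, 1.17766567]), 'attitude': array([ 0.03642689, -0.69953898,  0.71213864, -0.04665677])}
wrist {'camera_matrix': array([[371.97303722,   0.        , 282.63656622],
       [  0.        , 371.97303722, 211.30902956],
       [  0.        ,   0.        ,   1.        ]]), 'T_tool_cam': array([[ 1.02304169e-03, -9.50435108e-01, -3.10921307e-01,
         7.89830257e-02],
       [ 9.99999118e-01,  1.23562872e-03, -4.86760219e-04,
         4.19049153e-04],
       [ 8.46817298e-04, -3.10920535e-01,  9.50435534e-01,
        -1.42360282e-01],
       [ 0.00000000e+00,  0.00000000e+00,  0.00000000e+00,
         1.00000000e+00]])}
{'time_s': 0.1, 'joints': array([-1.46148494e+00,  5.28359242e-01,  1.43372812e+00,  2.42126303e-06,
        1.18138959e+00, -1.78478007e-01]), 'qd': array([-0.00120422, -0.00083546, -0.00316679, -0.00033072, -0.00077995,
        0.00015092]), 'effort': array([ 1.56516599e-04, -4.43303776e+01, -1.78586161e+01, -2.25066815e-04,
        3.91069523e-03,  7.96923786e-06]), 'ee_pos': array([ 0.1773698 , -0.59866354,  0.23045469]), 'tcp_rot': array([-9.41545179e-04,  9.89664636e-01,  1.43398118e-01,  3.36949698e-05]), 'ft_force': array([-0.05297663, -0.44976132, -0.09207474]), 'wrist_torque': array([ 0.02980304, -0.02091293,  0.00093616]), 'opening': 0.9984563778081815}
```

View pics/top0.png

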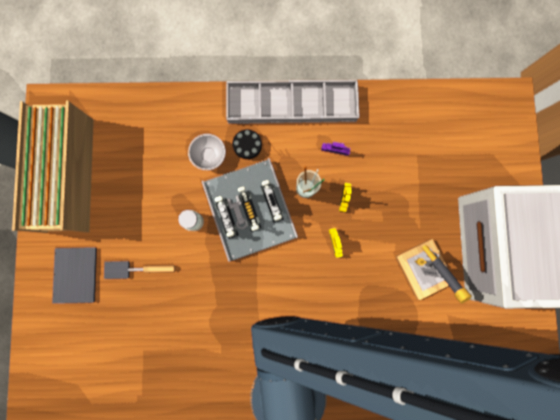

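View pics/side0.png

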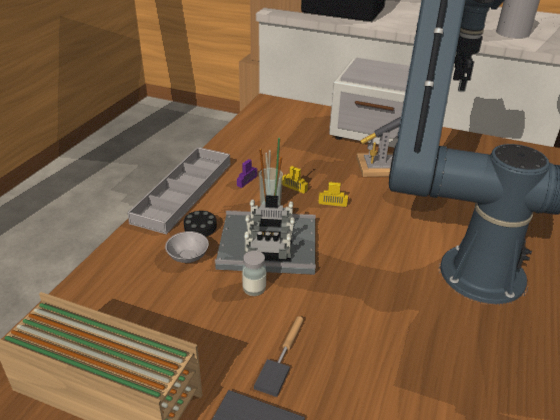

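View pics/wrist0.png

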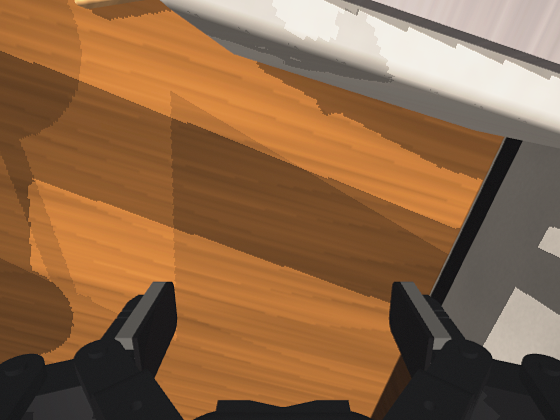

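The top picture shows the chassis around (250,210) with three bays: the right one at (271,200), the middle one at (249,208) and the left one at (226,216). The rod glass is at (308,184) and the jar at (190,220). I'll zoom in and run the networks.

```bash
cat > h.py <<'E'
import numpy as np, cv2
from scipy.spatial.transform import Rotation as R
from workcell import arm, grab_frame, get_calibration, cut_out
def q2R(q): return R.from_quat([q[1],q[2],q[3],q[0]]).as_matrix()
def cam(n,obs=None):
    c=get_calibration(n);K=c["camera_matrix"]
    if n=="wrist":
        T=c["T_tool_cam"];Rt=q2R(obs["tcp_rot"])
        return K,Rt@T[:3,:3],Rt@T[:3,3]+obs["ee_pos"]
    return K,q2R(c["attitude"]),np.array(c["xyz"])
def proj(P,C):
    K,Rc,t=C; p=(np.atleast_2d(P)-t)@Rc; u=p@K.T; return u[:,:2]/u[:,2:]
def onz(uv,z,C):
    K,Rc,t=C; d=Rc@np.linalg.inv(K)@np.array([uv[0],uv[1],1.]); s=(z-t[2])/d[2]; return t+s*d
E
python3 - <<'E'
from h import *
im=cv2.imread("pics/top0.png")[150:270,180:330]; cv2.imwrite("pics/topz.png",cv2.resize(im,None,fx=5,fy=5,interpolation=cv2.INTER_CUBIC))
im=cv2.imread("pics/side0.png")[130:280,200:340]; cv2.imwrite("pics/sidez.png",cv2.resize(im,None,fx=4,fy=4,interpolation=cv2.INTER_CUBIC))
for c in ["top","side"]:
    C=cam(c); grab_frame(c)
    for l in ["card","loaded_bay","empty_bay","other_bay","other_card","loaded_bay_near","rod_glass","jar"]:
        for d in cut_out(c,l)[:3]:
            ys,xs=np.nonzero(d["mask"]); print(c,l,round(d["p"],2),d["bbox"],np.round([xs.mean(),ys.mean()],1),np.round(onz([xs.mean(),ys.mean()],.06,C),3))
print(arm.get_obs()["time_s"])
E
```

```text
top card 0.81 [319.4, 141.5, 29.7, 13.9] [335.6 147.8] [ 0.717 -0.155  0.06 ]
top card 0.59 [327.2, 234.3, 12.2, 23.8] [335.1 240.7] [ 0.445 -0.144  0.06 ]
top card 0.53 [335.8, 183.6, 16.4, 27.2] [344.9 195.8] [ 0.574 -0.177  0.06 ]
top loaded_bay 0.75 [258.8, 179.7, 22.3, 45.8] [270.6 201.8] [0.56  0.038 0.06 ]
top loaded_bay 0.3 [252.3, 225.1, 5.3, 3.5] [254.4 226.4] [0.49  0.086 0.06 ]
top empty_bay 0.87 [235.1, 185.9, 24.9, 42.5] [248.6 208.2] [0.542 0.102 0.06 ]
top other_bay 0.63 [215.9, 196.2, 21.4, 40.4] [226.5 216.6] [0.519 0.165 0.06 ]
top other_card 0.57 [267.2, 187.3, 11.9, 26.5] [271.5 199.9] [0.565 0.036 0.06 ]
top other_card 0.38 [215.5, 195.5, 21.7, 40.6] [227.  217.4] [0.517 0.164 0.06 ]
top loaded_bay_near 0.18 [177.0, 210.9, 25.6, 20.2] [190.6 220. ] [0.511 0.268 0.06 ]
top rod_glass 0.61 [294.5, 166.6, 29.3, 31.7] [308.1 182.2] [ 0.615 -0.072  0.06 ]
top jar 0.6 [176.5, 210.2, 26.1, 21.4] [191.1 219.8] [0.512 0.266 0.06 ]
side card 0.92 [282.4, 165.0, 28.7, 29.4] [295.1 180.6] [ 0.555 -0.136  0.06 ]
side card 0.81 [256.7, 193.9, 28.6, 28.9] [271.2 209. ] [0.566 0
[... 286 characters left out ...]
6.2, 51.8, 22.7] [270.2 228.2] [0.536 0.105 0.06 ]
side empty_bay 0.87 [247.9, 214.0, 51.4, 27.1] [268.4 228.4] [0.54  0.107 0.06 ]
side other_bay 0.92 [242.8, 232.3, 46.2, 31.8] [271.8 249.8] [0.499 0.184 0.06 ]
side other_card 0.69 [252.3, 230.2, 29.1, 21.5] [267.1 242.9] [0.521 0.164 0.06 ]
side loaded_bay_near 0.58 [286.8, 199.7, 5.9, 22.0] [289.9 208.7] [0.519 0.003 0.06 ]
side rod_glass 0.8 [257.3, 140.6, 27.8, 67.8] [270.7 177.3] [ 0.628 -0.125  0.06 ]
side rod_glass 0.67 [289.5, 203.8, 0.2, 11.2] [289.4 207.9] [ 0.522 -0.     0.06 ]
side jar 0.68 [285.7, 234.5, 5.4, 21.8] [287.7 241.8] [0.474 0.139 0.06 ]
side jar 0.63 [241.2, 253.7, 24.9, 41.6] [253.9 273.3] [0.506 0.28  0.06 ]
1.05
```

View pics/topz.png

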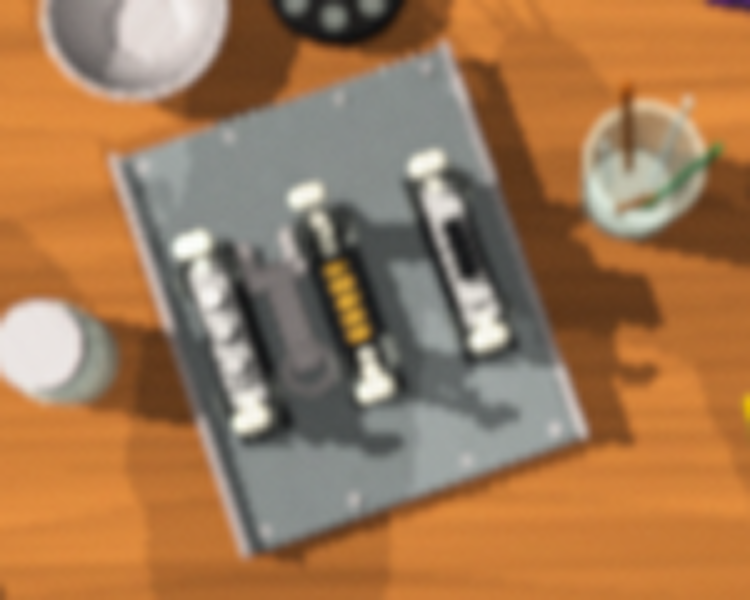

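View pics/sidez.png

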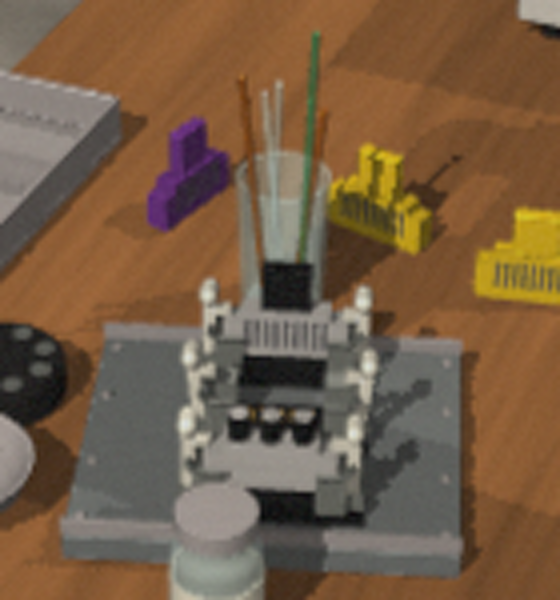

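Order across the chassis from the right: the loaded bay (black tab), the empty bay in the middle, then the other bay with the cans. The spanner lies between the empty and other bays. I'll raise the arm and carry the wrist camera over.

```bash
python3 -m creep '[[[0,0,-1],[0,0,0],0],[[0,0,-1],[0,0,0],0],[[0.85,-0.85,0],[0,0,0],0],[[0.85,-0.85,0],[0,0,0],0],[[0.85,-0.85,0],[0,0,0],0],[[0.85,-0.85,0],[0,0,0],0],[[0.85,-0.85,0],[0,0,0],0],[[0.85,-0.85,0],[0,0,0],0],[[0.85,-0.85,0],[0,0,0],0],[[0.85,-0.85,0],[0,0,0],0]]'; python3 -m creep '[[[0.85,-0.85,0],[0,0,0],0],[[0.85,-0.85,0],[0,0,0],0],[[0.85,-0.85,0],[0,0,0],0],[[0.85,-0.85,0],[0,0,0],0],[[0.85,-0.85,0],[0,0,0],0],[[0.85,-0.85,0],[0,0,0],0],[[0.85,-0.85,0],[0,0,0],0],[[0.85,-0.85,0],[0,0,0],0]]'
```

```text
time_s: 2.05
ee_pos: [0.3616, -0.2595, 0.3116]
tcp_rot: [0.0, 0.99, 0.143, 0.0]
ft_force: [1.4, -1.2, -0.9]
opening: 1.003
time_s: 2.85
ee_pos: [0.5453, 0.0788, 0.3116]
tcp_rot: [0.0, 0.99, 0.144, 0.0]
ft_force: [1.4, -1.2, -0.4]
opening: 1.002
```

```bash
python3 -m creep '[[[0,0,0],[0,0,-1],0],[[0,0,0],[0,0,-1],0],[[0,0,0],[0,0,-1],0],[[0,0,0],[0,0,-1],0],[[0,0,0],[0,0,-1],0],[[0,0,0],[0,0,-1],0],[[0,0,0],[0,0,-1],0],[[0,0,0],[0,0,-1],0],[[0,0,0],[0,0,-1],0],[[0,0,0],[0,0,-1],0],[[0,0,0],[0,0,-1],0],[[0,0,0],[0,0,-1],0]]'; python3 -m creep '[[[0,0,0.5],[0,0,-1],0],[[0,0,0.5],[0,0,-1],0],[[0,0,0.5],[0,0,-1],0],[[0,0,0.2],[0,0,0],0],[[0,0,0],[0,0,0],0]]'
python3 - <<'E'
from h import *
import pickle
o=arm.get_obs(); im=grab_frame("wrist"); cv2.imwrite("pics/w1.png",im[:,:,::-1]); pickle.dump(o,open("w1.pkl","wb")); print(o["ee_pos"],o["tcp_rot"])
E
```

```text
time_s: 4.05
ee_pos: [0.5446, 0.0768, 0.3114]
tcp_rot: [0.0, 0.715, 0.699, 0.0]
ft_force: [0.2, -0.4, 0.7]
opening: 1.004
time_s: 4.55
ee_pos: [0.5439, 0.0768, 0.2423]
tcp_rot: [-0.001, 0.599, 0.801, -0.001]
ft_force: [0.2, -0.3, 0.1]
opening: 1.0
[0.54391289 0.07676435 0.2422948 ] [-1.11965243e-03  5.99296327e-01  8.00526139e-01 -7.48301390e-04]
```

View pics/w1.png

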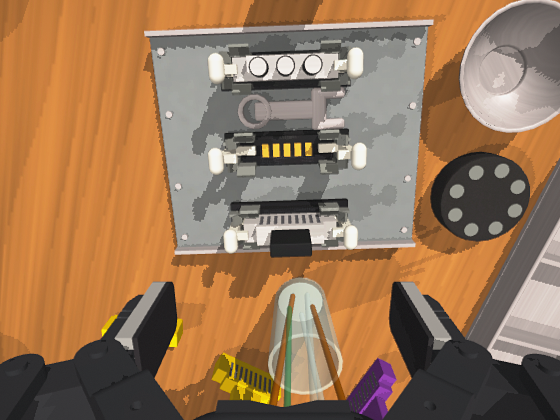

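The wrist picture shows the loaded bay's grips at about (231,239) and (351,236), the empty bay's at (217,160) and (359,155), and the other bay's at (216,69) and (355,61). Image right is bay +x. Next I'll refine these positions.

```bash
python3 - <<'E'
from h import *
im=cv2.imread("pics/w1.png")[30:270,190:390]; cv2.imwrite("pics/w1z.png",cv2.resize(im,None,fx=2.5*1.0,fy=2.5,interpolation=cv2.INTER_CUBIC)[:600])
full=cv2.imread("pics/w1.png")
cv2.imwrite("pics/w1a.png",cv2.resize(full[110:260,195:375],None,fx=4,fy=4,interpolation=cv2.INTER_CUBIC))
E
```

```text
(no output)
```

View pics/w1a.png

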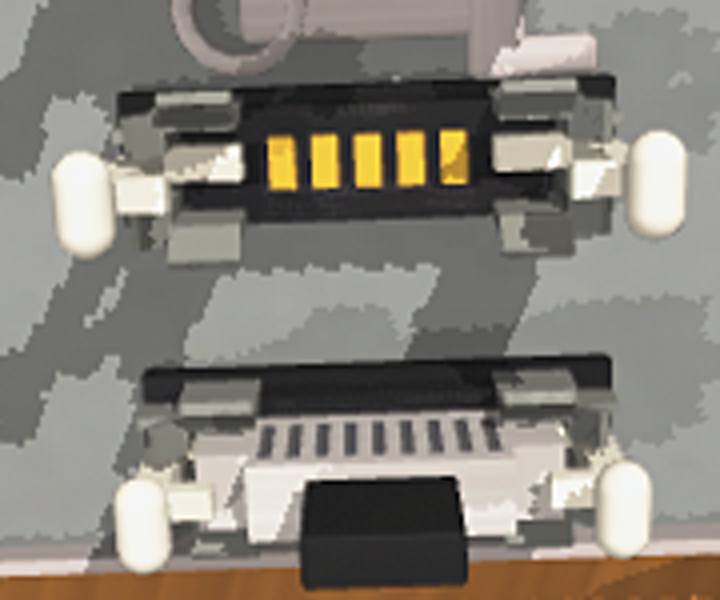

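```bash
cat > fit.py <<'E'
from h import *
import pickle
from scipy.optimize import least_squares
def grip(p,off,s,a):
    x0,y0,yaw=p[:3]; c,sn=np.cos(yaw),np.sin(yaw)
    bx=s*(52+52*np.sin(a))/1000; bz=.02+.014+.052*np.cos(a)
    return np.array([x0+c*bx-sn*off,y0+sn*bx+c*off,bz])
C=cam("wrist",pickle.load(open("w1.pkl","rb")))
M=np.array([[230.5,241.2],[351,237],[216.2,161],[359.2,156]])
def pts(p): return np.array([grip(p,0,-1,p[5]),grip(p,0,1,p[6]),grip(p,.07,-1,p[3]),grip(p,.07,1,p[4])])
f=lambda p: np.r_[(proj(pts(p),C)-M).ravel(), p[5:]*20]
r=least_squares(f,[.557,.036,.33,.3,.3,0,0])
if __name__=="__main__":
    print(r.x,np.round(r.fun,1)); print(pts(r.x))
    Ct=cam("top");print(proj(pts(r.x),Ct))
    p=r.x;c,s=np.cos(p[2]),np.sin(p[2])
    # outline checks
    W=lambda off,x,y,z:[p[0]+c*x-s*(y+off),p[1]+s*x+c*(y+off),z]
    im=cv2.imread("pics/w1.png")
    for q in [W(0,-.017,-.006,.11),W(0,.017,-.006,.11),W(0,.017,.006,.11),W(0,-.017,.006,.11),W(0,-.03,.009,.076),W(0,.03,.009,.076)]:
        u=proj(q,C)[0]; cv2.circle(im,tuple(int(round(a*1)) for a in u),1,(0,0,255),-1)
    for q in pts(p): u=proj(q,C)[0]; cv2.circle(im,tuple(int(round(a)) for a in u),1,(255,0,0),-1)
    cv2.imwrite("pics/w1f.png",cv2.resize(im[110:260,195:375],None,fx=4,fy=4,interpolation=cv2.INTER_NEAREST))
E
python3 fit.py
```

```text
[0.56171564 0.03699042 0.32313379 0.12040911 0.10391375 0.00342472
 0.00296441] [ 0.  -0.2 -0.  -0.   0.   0.2  0.   0.   0.1  0.1]
[[0.51223803 0.0204218  0.0859997 ]
 [0.61117055 0.05355143 0.08599977]
 [0.48425623 0.0848721  0.0856235 ]
 [0.59391123 0.12159238 0.0857195 ]]
[[277.19463629 217.42139663]
 [264.85765188 182.79576214]
 [254.30252849 227.82155218]
 [240.8468518  189.22809216]]
```

View pics/w1f.png

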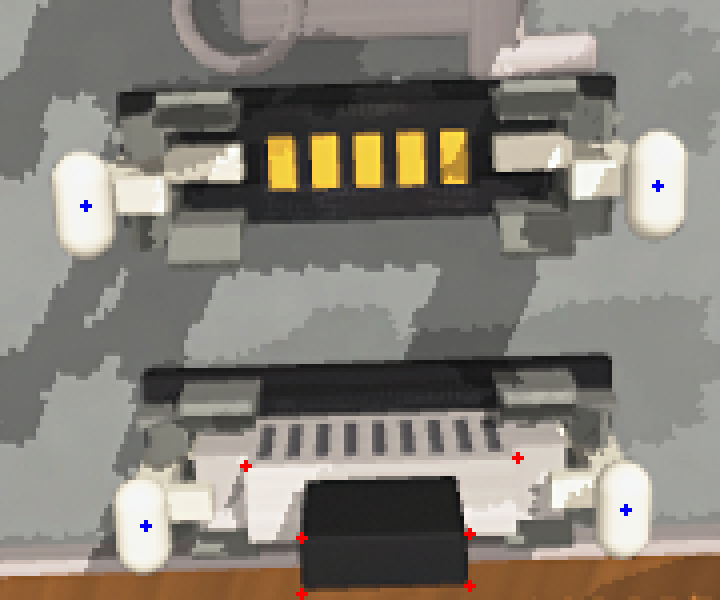

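The fit residuals are under 0.3 px, and the top camera agrees to about 0.6 px. I'll move to a hover above the loaded near lever with the jaws part closed to straddle the bar.

```bash
cat > st.py <<'E'
from h import *
BX,BY,YAW=0.5617,0.0370,0.3231
def st():
    o=arm.get_obs(); Rt=q2R(o["tcp_rot"]); d=o["ee_pos"]-[BX,BY,0]; c,s=np.cos(YAW),np.sin(YAW)
    b=np.array([c*d[0]+s*d[1],-s*d[0]+c*d[1],o["ee_pos"][2]])*1000
    ax=Rt[:,0]; ay=Rt[:,1]
    f=o["ft_force"]; fb=[c*f[0]+s*f[1],-s*f[0]+c*f[1],f[2]]
    print("t",round(o["time_s"],2),"TCP in loaded-bay frame mm (z world)",np.round(b,1),"tool-y yaw err deg",round(np.degrees((np.arctan2(ay[1],ay[0])-YAW)),2),"tilt",np.round(Rt[:2,2],3),"Fbay",np.round(fb,1),"open mm",round(o["opening"]*85,1))
st()
E
python3 -m creep '[[[0,0,0],[0,0,-0.35],0.65],[[-0.5,-0.6,0.5],[0,0,0],0.65],[[-0.5,-0.65,0.5],[0,0,0],0.65],[[-0.08,-0.1,0.7],[0,0,0],0.65],[[0,0,0.7],[0,0,0],0.65],[[0,0,0.2],[0,0,0],0.65],[[0,0,0],[0,0,0],0.65]]'; python3 st.py; python3 - <<'E'
from h import *
im=grab_frame("wrist"); cv2.imwrite("pics/w2.png",im[:,:,::-1])
im=grab_frame("side"); cv2.imwrite("pics/s2.png",cv2.resize(im[100:290,190:360,::-1],None,fx=3,fy=3,interpolation=cv2.INTER_CUBIC))
E
```

```text
time_s: 5.3
ee_pos: [0.5075, 0.0186, 0.1393]
tcp_rot: [-0.0, 0.584, 0.812, -0.0]
ft_force: [0.8, 0.0, 0.2]
opening: 0.349
t 5.3 TCP in loaded-bay frame mm (z world) [-57.3  -0.2 139.3] tool-y yaw err deg 0.04 tilt [-0.001  0.   ] Fbay [ 0.8 -0.2  0.2] open mm 29.7
```

View pics/w2.png

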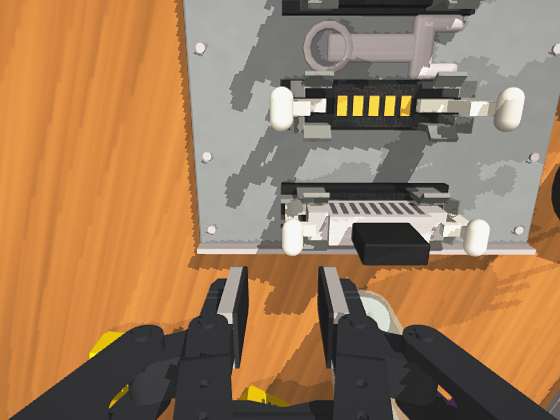

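View pics/s2.png

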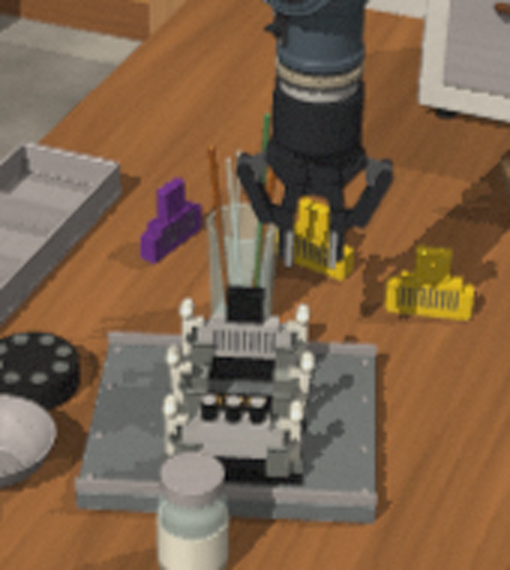

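The fingers (columns 240 and 325) straddle the near bar at (292,238). I'll descend.

```bash
python3 -m creep '[[[0,0,0.5],[0,0,0],0.65],[[0,0,0.5],[0,0,0],0.65],[[0,0,0.3],[0,0,0],0.65],[[0,0,0.2],[0,0,0],0.65],[[0,0,0],[0,0,0],0.65]]'; python3 st.py; python3 - <<'E'
from h import *
o=arm.get_obs();im=grab_frame("wrist"); cv2.imwrite("pics/w3.png",im[:,:,::-1])
E
```

```text
time_s: 5.9
ee_pos: [0.5073, 0.0187, 0.0791]
tcp_rot: [-0.0, 0.584, 0.812, -0.0]
ft_force: [-0.3, 0.0, 1.1]
opening: 0.351
t 5.9 TCP in loaded-bay frame mm (z world) [-57.4  -0.1  79.1] tool-y yaw err deg 0.08 tilt [-0.  0.] Fbay [-0.3  0.1  1.1] open mm 29.9
```

View pics/w3.png

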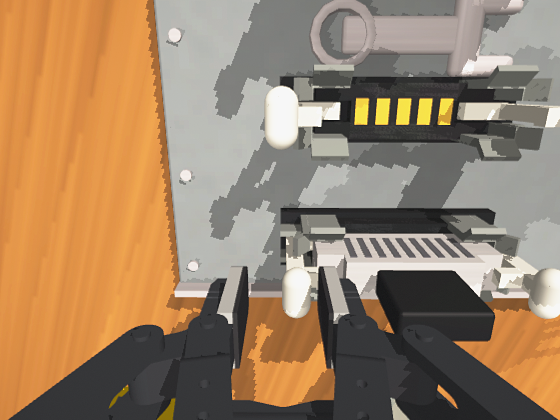

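```bash
python3 -m creep '[[[0,-0.09,0],[0,0,0],0.65],[[0,-0.13,0.01],[0,0,0],0.65],[[0,-0.13,0.02],[0,0,0],0.65],[[0,-0.125,0.035],[0,0,0],0.65],[[0,-0.125,0.045],[0,0,0],0.65],[[0,-0.115,0.06],[0,0,0],0.65]]'; python3 st.py;  python3 -m creep '[[[0,-0.115,0.065],[0,0,0],0.65],[[0,-0.08,0.06],[0,0,0],0.65],[[0,-0.07,0.06],[0,0,0],0.65],[[0,-0.05,0.05],[0,0,0],0.65],[[0,-0.045,0.045],[0,0,0],0.65],[[0,0,0],[0,0,0],0.65]]'; python3 st.py;python3 - <<'E'
from h import *
o=arm.get_obs();im=grab_frame("wrist"); cv2.imwrite("pics/w4.png",im[:,:,::-1])
E
```

```text
time_s: 6.55
ee_pos: [0.48, 0.0091, 0.0731]
tcp_rot: [0.001, 0.584, 0.812, 0.0]
ft_force: [-1.4, -2.3, 12.3]
opening: 0.348
t 6.55 TCP in loaded-bay frame mm (z world) [-86.3  -0.6  73.1] tool-y yaw err deg 0.08 tilt [ 0.001 -0.001] Fbay [-2.1 -1.7 12.3] open mm 29.6
time_s: 7.15
ee_pos: [0.4678, 0.0049, 0.0647]
tcp_rot: [0.003, 0.584, 0.812, 0.002]
ft_force: [-2.8, 3.6, 34.6]
opening: 0.351
t 7.15 TCP in loaded-bay frame mm (z world) [-99.2  -0.6  64.7] tool-y yaw err deg 0.03 tilt [ 0.006 -0.   ] Fbay [-1.6  4.3 34.6] open mm 29.8
```

View pics/w4.png

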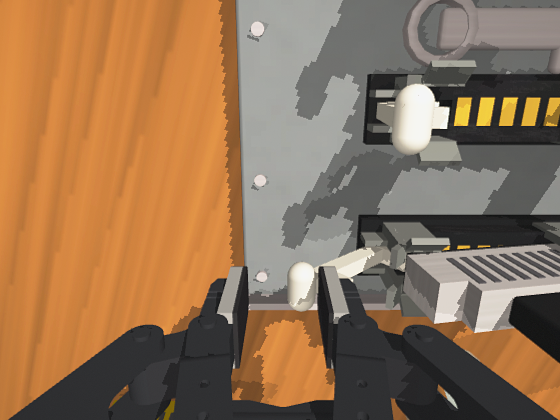

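The upward 34 N is the inner fingertip bearing on the slanted lever arm. I'll raise a few millimetres and nudge outward.

```bash
python3 -m creep '[[[0,0,-0.08],[0,0,0],0.65],[[0,-0.04,-0.02],[0,0,0],0.65],[[0,0,0],[0,0,0],0.65]]'; python3 st.py;python3 - <<'E'
from h import *
import pickle
o=arm.get_obs();im=grab_frame("wrist"); cv2.imwrite("pics/w5.png",im[:,:,::-1]);pickle.dump(o,open("w5.pkl","wb"))
C=cam("wrist",o); from fit import grip
for a in [.65,.7,.75,.8,.85]: print(a,proj(grip([.5617,.037,.3231],0,-1,a),C))
cv2.imwrite("pics/w5z.png",cv2.resize(im[200:350,210:400,::-1],None,fx=4,fy=4,interpolation=cv2.INTER_CUBIC))
E
```

```text
time_s: 7.5
ee_pos: [0.4674, 0.0044, 0.0662]
tcp_rot: [0.003, 0.584, 0.812, 0.002]
ft_force: [4.5, 4.0, 7.3]
opening: 0.35
t 7.5 TCP in loaded-bay frame mm (z world) [-99.7  -1.   66.2] tool-y yaw err deg 0.01 tilt [ 0.007 -0.   ] Fbay [5.5 2.3 7.3] open mm 29.7
0.65 [[324.93817636 293.39405886]]
0.7 [[319.54310331 291.33883416]]
0.75 [[314.43556788 289.20104017]]
0.8 [[309.62829284 286.99232928]]
0.85 [[305.13143057 284.72416522]]
```

View pics/w5z.png

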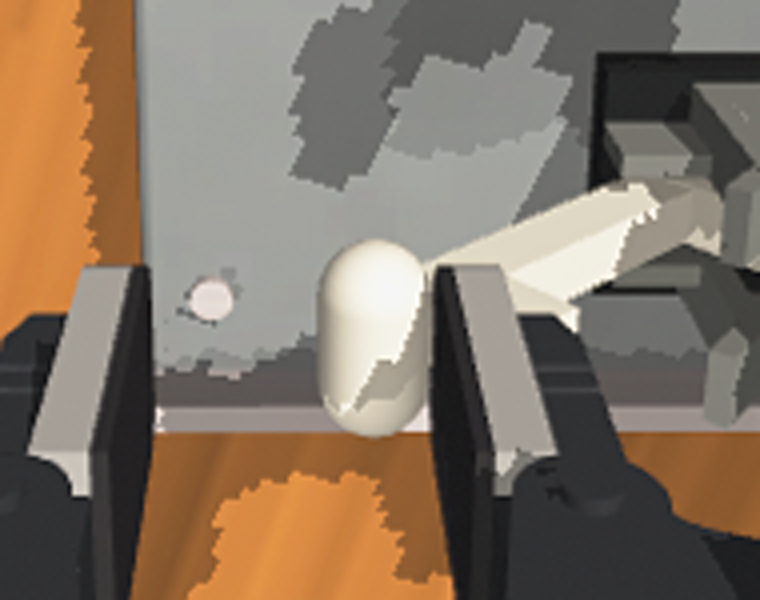

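The near lever reads 0.85, fully out. I'll cross to the far lever and check the tilt of the tab before descending.

```bash
python3 -m creep '[[[0,0,-0.5],[0,0,0],0.65],[[0,0,-0.8],[0,0,0],0.65],[[0,0,-0.9],[0,0,0],0.65],[[0.02,0.9,0],[0,0,0],0.65],[[0,0.9,0],[0,0,0],0.65],[[0,0.9,0],[0,0,0],0.65],[[0,0.9,0],[0,0,0],0.65],[[0,0.4,0],[0,0,0],0.65],[[0,0,0],[0,0,0],0.65]]'; python3 st.py;python3 - <<'E'
from h import *
import pickle
o=arm.get_obs();im=grab_frame("wrist"); cv2.imwrite("pics/w6.png",im[:,:,::-1]);pickle.dump(o,open("w6.pkl","wb"))
im=grab_frame("side"); cv2.imwrite("pics/s6.png",cv2.resize(im[130:280,200:350,::-1],None,fx=4,fy=4,interpolation=cv2.INTER_CUBIC))
E
```

```text
time_s: 8.45
ee_pos: [0.6168, 0.0565, 0.152]
tcp_rot: [-0.001, 0.583, 0.812, -0.001]
ft_force: [-0.8, -0.9, -0.2]
opening: 0.355
t 8.45 TCP in loaded-bay frame mm (z world) [ 58.5   1.  152. ] tool-y yaw err deg 0.14 tilt [-0.002 -0.   ] Fbay [-1.  -0.6 -0.2] open mm 30.2
```

View pics/w6.png

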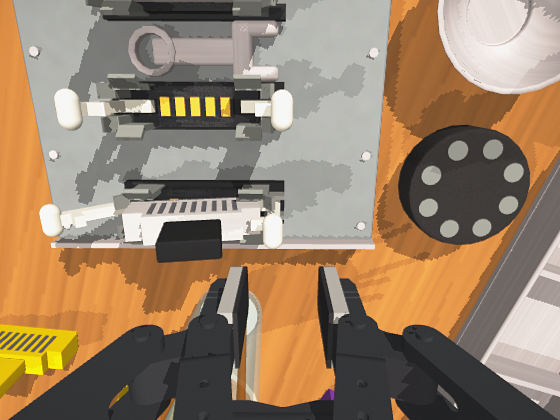

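View pics/s6.png

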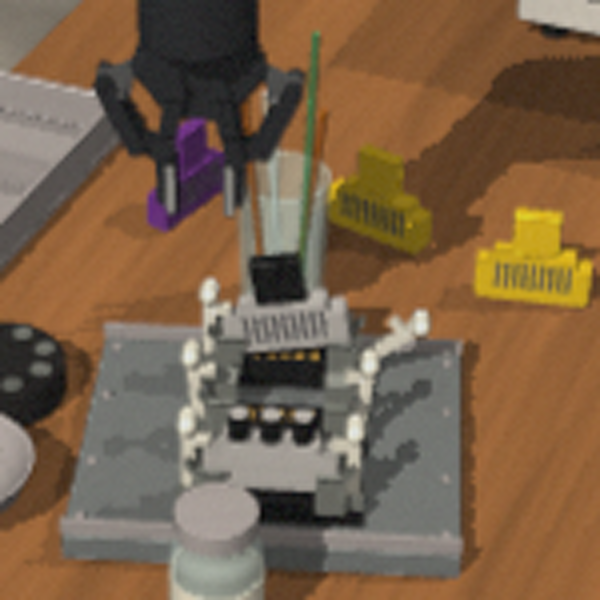

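```bash
python3 - <<'E'
from h import *
import pickle
C=cam("wrist",pickle.load(open("w6.pkl","rb")))
def bay(w):
    d=w-np.array([.5617,.037,0]);c,s=np.cos(.3231),np.sin(.3231);return np.round([(c*d[0]+s*d[1])*1e3,(-s*d[0]+c*d[1])*1e3],1)
print("tab top right",bay(onz([222,222],.112,C)),bay(onz([222,258],.112,C)),"bar",bay(onz([273,231],.086,C)), "bar inner",bay(onz([263,231],.086,C)))
E
python3 -m creep '[[[-0.02,0,0.5],[0,0,0],0.65],[[0,0,0.5],[0,0,0],0.65],[[0,0,0],[0,0,0],0.65]]'; python3 st.py;python3 - <<'E'
from h import *
im=grab_frame("wrist"); cv2.imwrite("pics/w7.png",im[:,:,::-1])
E
```

```text
tab top right [26. 15.] [25.  -5.6] bar [51.8  0. ] bar inner [45.8  0. ]
time_s: 8.85
ee_pos: [0.612, 0.055, 0.1105]
tcp_rot: [-0.004, 0.584, 0.812, -0.002]
ft_force: [-1.4, 0.2, 0.1]
opening: 0.347
t 8.85 TCP in loaded-bay frame mm (z world) [ 53.4   1.1 110.5] tool-y yaw err deg 0.04 tilt [-0.009  0.001] Fbay [-1.3  0.6  0.1] open mm 29.5
```

View pics/w7.png

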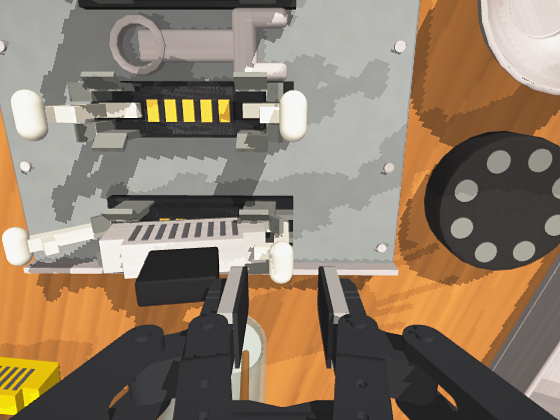

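```bash
python3 -c "
from workcell import arm; o=arm.get_obs(); print(o['joints'],o['qd'],o['effort'],o['wrist_torque'])"; python3 -m creep '[[[0,0,0],[0,0,0],0.65]]'; python3 st.py; python3 -c "
from workcell import arm; o=arm.get_obs(); print(o['joints'],o['qd'],o['effort'],o['ft_force'])"
```

```text
[-9.16277582e-02  6.67833201e-01  1.55053452e+00 -2.45097828e-04
  9.29375445e-01 -4.15325375e-01] [ 0.00336253 -0.02709084 -0.04349312  0.00344315 -0.00019818  0.000818  ] [-4.16169141e-02 -4.51607358e+01 -1.32486793e+01 -4.95737841e-03
 -3.48931469e-03 -1.09032801e-03] [ 0.01500301 -0.00121399 -0.00072085]
time_s: 9.0
ee_pos: [0.6159, 0.0551, 0.1138]
tcp_rot: [-0.0, 0.584, 0.812, -0.0]
ft_force: [0.0, -0.3, 0.7]
opening: 0.351
t 9.0 TCP in loaded-bay frame mm (z world) [ 5.710e+01 -1.000e-01  1.138e+02] tool-y yaw err deg 0.05 tilt [-0.001 -0.   ] Fbay [-0.1 -0.2  0.7] open mm 29.9
[-9.12759912e-02  6.65972257e-01  1.54731237e+00 -1.46007615e-04
  9.28923588e-01 -4.15242708e-01] [ 0.00345508 -0.01046571 -0.02235308  0.00075136 -0.00261986  0.00328577] [-6.68259017e-03 -4.52960050e+01 -1.32192403e+01 -2.68223499e-03
  4.81325097e-02 -7.68177579e-04] [ 0.00249504 -0.25363431  0.65534564]
```

```bash
python3 -m creep '[[[0,0.02,0.1],[0,0,0],0.65],[[0,0,0.15],[0,0,0],0.65],[[0,0,0.15],[0,0,0],0.65],[[0,0,0.15],[0,0,0],0.65],[[0,0,0],[0,0,0],0.65],[[0,0,0],[0,0,0],0.65]]'; python3 st.py; python3 - <<'E'
from h import *
im=grab_frame("wrist"); cv2.imwrite("pics/w8.png",im[:,:,::-1])
E
```

```text
time_s: 9.6
ee_pos: [0.6172, 0.0557, 0.0909]
tcp_rot: [-0.0, 0.584, 0.812, -0.0]
ft_force: [0.0, -0.0, -0.3]
opening: 0.35
t 9.6 TCP in loaded-bay frame mm (z world) [58.6  0.1 90.9] tool-y yaw err deg 0.08 tilt [-0.001  0.   ] Fbay [ 0.  -0.  -0.3] open mm 29.7
```

View pics/w8.png

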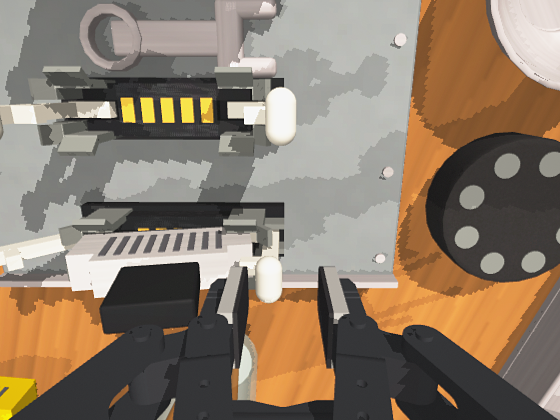

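```bash
python3 -m creep '[[[0,0,0.12],[0,0,0],0.65],[[0,0,0.1],[0,0,0],0.65],[[0,0.06,0],[0,0,0],0.65],[[0,0.13,0.01],[0,0,0],0.65],[[0,0.13,0.02],[0,0,0],0.65],[[0,0.125,0.03],[0,0,0],0.65],[[0,0.125,0.04],[0,0,0],0.65],[[0,0.115,0.05],[0,0,0],0.65],[[0,0,0],[0,0,0],0.65]]'; python3 st.py;  python3 -m creep '[[[0,0.115,0.055],[0,0,0],0.65],[[0,0.08,0.05],[0,0,0],0.65],[[0,0.07,0.05],[0,0,0],0.65],[[0,0.05,0.04],[0,0,0],0.65],[[0,0.05,0.035],[0,0,0],0.65],[[0,0,0],[0,0,0],0.65]]'; python3 st.py;python3 - <<'E'
from h import *
o=arm.get_obs();im=grab_frame("wrist"); cv2.imwrite("pics/w9.png",im[:,:,::-1])
C=cam("wrist",o); from fit import grip
for a in [.65,.75,.8,.85]: print(a,proj(grip([.5617,.037,.3231],0,1,a),C))
E
```

```text
time_s: 10.55
ee_pos: [0.6444, 0.0646, 0.0762]
tcp_rot: [0.001, 0.584, 0.812, 0.001]
ft_force: [0.7, 0.0, 0.3]
opening: 0.351
t 10.55 TCP in loaded-bay frame mm (z world) [87.2 -0.  76.2] tool-y yaw err deg 0.08 tilt [0.001 0.   ] Fbay [ 0.6 -0.2  0.3] open mm 29.8
time_s: 11.15
ee_pos: [0.6568, 0.0689, 0.0671]
tcp_rot: [-0.0, 0.584, 0.812, -0.001]
ft_force: [-1.9, -1.2, 2.6]
opening: 0.347
t 11.15 TCP in loaded-bay frame mm (z world) [1.003e+02 1.000e-01 6.710e+01] tool-y yaw err deg 0.09 tilt [-0.001 -0.   ] Fbay [-2.2 -0.6  2.6] open mm 29.5
0.65 [[243.6348174  294.42584496]]
0.75 [[253.95224651 290.25569885]]
0.8 [[258.66608163 288.05932831]]
0.85 [[263.06965636 285.80395298]]
```

View pics/w9.png

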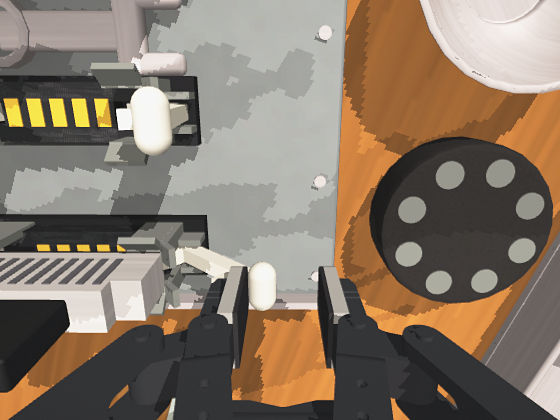

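Far lever out too: its bar is at (262,285), and the prediction for 0.85 rad is (263,286). Next is the empty bay's far lever.

```bash
python3 -m creep '[[[0,0.04,0],[0,0,0],0.65],[[0,0,0],[0,0,0],0.65],[[0,0,-0.6],[0,0,0],0.65],[[0,0,-0.8],[0,0,0],0.65],[[0.6,-0.35,0],[0,0,0],0.65],[[0.6,-0.35,0],[0,0,0],0.65],[[0.55,-0.26,0],[0,0,0],0.65],[[0,0,0],[0,0,0],0.65],[[0,0,0],[0,0,0],0.65]]'; python3 st.py;python3 - <<'E'
from h import *
o=arm.get_obs();im=grab_frame("wrist"); cv2.imwrite("pics/w10.png",im[:,:,::-1])
C=cam("wrist",o); from fit import grip
for a in [.05,.1,.15]: print(a,proj(grip([.5617,.037,.3231],0.07,1,a),C))
E
```

```text
time_s: 12.1
ee_pos: [0.6011, 0.1242, 0.1237]
tcp_rot: [0.001, 0.583, 0.812, 0.001]
ft_force: [0.3, -0.2, 0.3]
opening: 0.353
t 12.1 TCP in loaded-bay frame mm (z world) [ 65.1  70.2 123.7] tool-y yaw err deg 0.13 tilt [0.003 0.   ] Fbay [ 0.2 -0.2  0.3] open mm 30.0
0.05 [[264.05006311 248.90954471]]
0.1 [[268.98215637 248.76565487]]
0.15 [[273.88422969 248.52238348]]
```

View pics/w10.png

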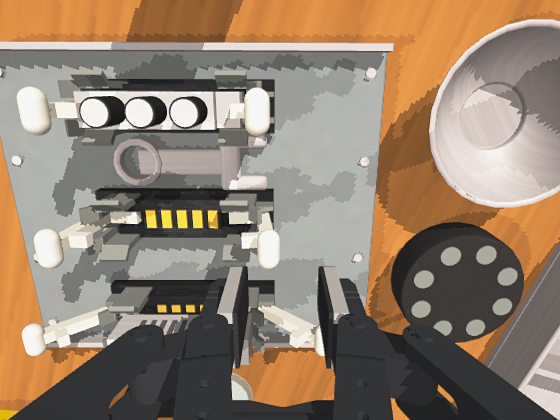

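```bash
python3 -m creep '[[[0,-0.04,0.3],[0,0,0],0.65],[[0,0,0.4],[0,0,0],0.65],[[0,0,0.35],[0,0,0],0.65],[[0,0,0],[0,0,0],0.65],[[0,0.07,0],[0,0,0],0.65],[[0,0.13,0.02],[0,0,0],0.65],[[0,0.125,0.03],[0,0,0],0.65],[[0,0.125,0.04],[0,0,0],0.65],[[0,0.115,0.05],[0,0,0],0.65]]'; python3 st.py;  python3 -m creep '[[[0,0.115,0.055],[0,0,0],0.65],[[0,0.08,0.05],[0,0,0],0.65],[[0,0.07,0.05],[0,0,0],0.65],[[0,0.05,0.04],[0,0,0],0.65],[[0,0.05,0.035],[0,0,0],0.65],[[0,0.04,0],[0,0,0],0.65],[[0,0,0],[0,0,0],0.65]]'; python3 st.py;python3 - <<'E'
from h import *
o=arm.get_obs();im=grab_frame("wrist"); cv2.imwrite("pics/w11.png",im[:,:,::-1])
C=cam("wrist",o); from fit import grip
for a in [.65,.75,.8,.85]: print(a,proj(grip([.5617,.037,.3231],.07,1,a),C))
E
```

```text
time_s: 13.05
ee_pos: [0.6207, 0.1306, 0.0762]
tcp_rot: [0.0, 0.584, 0.812, 0.0]
ft_force: [-1.1, -0.4, 1.2]
opening: 0.351
t 13.05 TCP in loaded-bay frame mm (z world) [85.7 70.  76.2] tool-y yaw err deg 0.09 tilt [0.001 0.   ] Fbay [-1.2  0.   1.2] open mm 29.8
time_s: 13.75
ee_pos: [0.634, 0.1351, 0.0666]
tcp_rot: [-0.001, 0.583, 0.812, -0.001]
ft_force: [-3.3, -1.6, 5.3]
opening: 0.347
t 13.75 TCP in loaded-bay frame mm (z world) [99.7 70.1 66.6] tool-y yaw err deg 0.11 tilt [-0.003 -0.001] Fbay [-3.7 -0.5  5.3] open mm 29.5
0.65 [[244.82497533 295.12162306]]
0.75 [[255.16568766 290.93544841]]
0.8 [[259.88932557 288.72980751]]
0.85 [[264.30143735 286.46443886]]
```

View pics/w11.png

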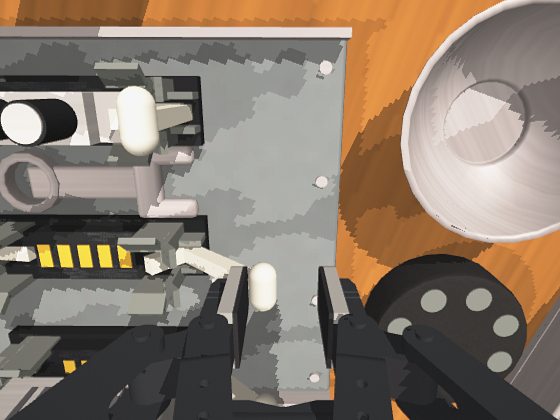

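```bash
python3 -m creep '[[[0,0,-0.6],[0,0,0],0.65],[[0,0,-0.8],[0,0,0],0.65],[[0,-0.9,0],[0,0,0],0.65],[[0,-0.9,0],[0,0,0],0.65],[[0,-0.9,0],[0,0,0],0.65],[[0,-0.9,0],[0,0,0],0.65],[[0,-0.5,0],[0,0,0],0.65],[[0,0,0],[0,0,0],0.65],[[0,0,0],[0,0,0],0.65]]'; python3 st.py;python3 - <<'E'
from h import *
o=arm.get_obs();im=grab_frame("wrist"); cv2.imwrite("pics/w12.png",im[:,:,::-1])
C=cam("wrist",o); from fit import grip
for a in [.05,.1,.15]: print(a,proj(grip([.5617,.037,.3231],0.07,-1,a),C))
E
```

```text
time_s: 14.7
ee_pos: [0.481, 0.0832, 0.1227]
tcp_rot: [0.001, 0.584, 0.812, 0.001]
ft_force: [0.4, -0.3, -0.2]
opening: 0.355
t 14.7 TCP in loaded-bay frame mm (z world) [-61.9  69.5 122.7] tool-y yaw err deg 0.04 tilt [0.002 0.   ] Fbay [ 0.3 -0.4 -0.2] open mm 30.2
0.05 [[297.91672902 248.51910516]]
0.1 [[292.95755737 248.36589242]]
0.15 [[288.02795413 248.11302661]]
```

View pics/w12.png

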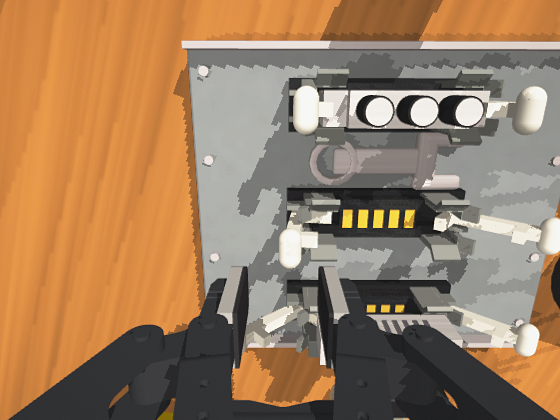

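```bash
python3 -m creep '[[[0,0,0.3],[0,0,0],0.65],[[0.01,0,0.4],[0,0,0],0.65],[[0,0,0.35],[0,0,0],0.65],[[0,0,0],[0,0,0],0.65],[[0,-0.12,0],[0,0,0],0.65],[[0,-0.13,0.02],[0,0,0],0.65],[[0,-0.13,0.03],[0,0,0],0.65],[[0,-0.125,0.04],[0,0,0],0.65],[[0,-0.115,0.05],[0,0,0],0.65]]'; python3 st.py;  python3 -m creep '[[[0,-0.115,0.055],[0,0,0],0.65],[[0,-0.08,0.05],[0,0,0],0.65],[[0,-0.07,0.05],[0,0,0],0.65],[[0,-0.05,0.04],[0,0,0],0.65],[[0,-0.05,0.025],[0,0,0],0.65],[[0,0,0],[0,0,0],0.65]]'; python3 st.py;python3 - <<'E'
from h import *
o=arm.get_obs();im=grab_frame("wrist"); cv2.imwrite("pics/w13.png",im[:,:,::-1])
C=cam("wrist",o); from fit import grip
for a in [.65,.75,.8,.85]: print(a,proj(grip([.5617,.037,.3231],.07,-1,a),C))
E
```

```text
time_s: 15.65
ee_pos: [0.4563, 0.0755, 0.0754]
tcp_rot: [0.001, 0.584, 0.812, 0.0]
ft_force: [0.9, -0.1, 2.1]
opening: 0.347
t 15.65 TCP in loaded-bay frame mm (z world) [-87.7  69.9  75.4] tool-y yaw err deg 0.07 tilt [ 0.002 -0.   ] Fbay [ 0.8 -0.4  2.1] open mm 29.5
time_s: 16.25
ee_pos: [0.4444, 0.0713, 0.0667]
tcp_rot: [0.002, 0.584, 0.812, 0.002]
ft_force: [3.7, 2.8, 5.9]
opening: 0.351
t 16.25 TCP in loaded-bay frame mm (z world) [-100.4   69.8   66.7] tool-y yaw err deg 0.03 tilt [0.005 0.   ] Fbay [4.4 1.4 5.9] open mm 29.8
0.65 [[326.25927384 294.44531782]]
0.75 [[315.78247278 290.24540082]]
0.8 [[310.98549343 288.0336831 ]]
0.85 [[306.49717967 285.76278006]]
```

View pics/w13.png

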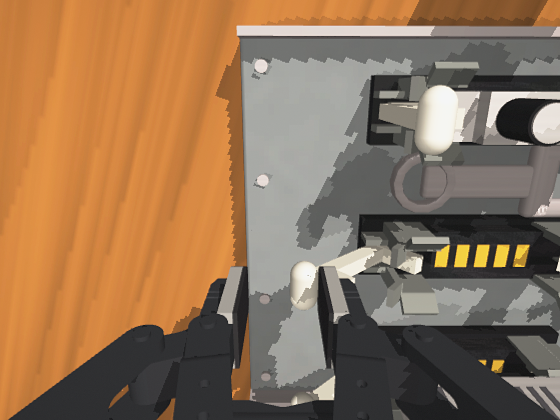

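All four levers are now out. I'll rise, move over the card and turn 90° for the tab grasp.

```bash
python3 -m creep '[[[0,0,-0.6],[0,0,0],0.65],[[0,0,-0.9],[0,0,0],0.65],[[0,0,-0.9],[0,0,0],0.5],[[0,0,-0.9],[0,0,0],0.5],[[-0.6,0.85,0],[0,0,0],0.5],[[-0.6,0.85,0],[0,0,0],0.5],[[-0.55,0.81,0],[0,0,0],0.5],[[0,0,0],[0,0,1],0.5],[[0,0,0],[0,0,1],0.5],[[0,0,0],[0,0,1],0.5],[[0,0,0],[0,0,1],0.5],[[0,0,0],[0,0,1],0.5]]'; python3 -m creep '[[[0,0,0],[0,0,1],0.5],[[0,0,0],[0,0,1],0.5],[[0,0,0],[0,0,1],0.5],[[0,0,0],[0,0,1],0.5],[[0,0,0],[0,0,1],0.5],[[0,0,0],[0,0,1],0.5],[[0,0,0],[0,0,1],0.5],[[0,0,0],[0,0,1],0.5],[[0,0,0],[0,0,1],0.5],[[0,0,0],[0,0,1],0.5],[[0,0,0],[0,0,0],0.5],[[0,0,0],[0,0,0],0.5]]'; python3 st.py; python3 - <<'E'
from h import *
import pickle
o=arm.get_obs();im=grab_frame("wrist"); cv2.imwrite("pics/w14.png",im[:,:,::-1]);pickle.dump(o,open("w14.pkl","wb"))
im=grab_frame("side"); cv2.imwrite("pics/s14.png",cv2.resize(im[130:280,200:350,::-1],None,fx=4,fy=4,interpolation=cv2.INTER_CUBIC))
E
```

```text
time_s: 17.5
ee_pos: [0.5577, 0.037, 0.197]
tcp_rot: [-0.002, 0.775, 0.632, -0.002]
ft_force: [-0.1, -1.3, -0.7]
opening: 0.496
time_s: 18.7
ee_pos: [0.5586, 0.0369, 0.1974]
tcp_rot: [-0.0, 0.987, 0.163, -0.001]
ft_force: [-0.1, -0.6, -0.9]
opening: 0.497
t 18.7 TCP in loaded-bay frame mm (z world) [ -3.    0.8 197.4] tool-y yaw err deg -89.79 tilt [-0.003  0.   ] Fbay [-0.3 -0.6 -0.9] open mm 42.2
```

View pics/w14.png

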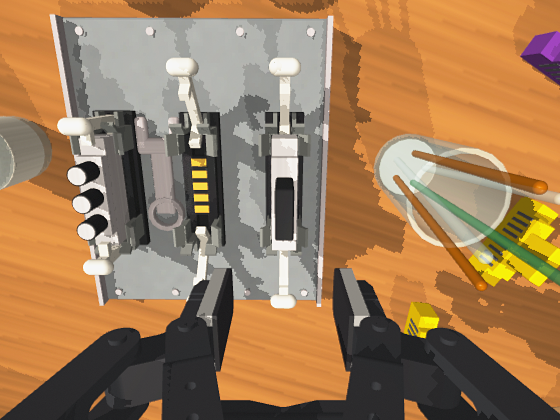

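View pics/s14.png

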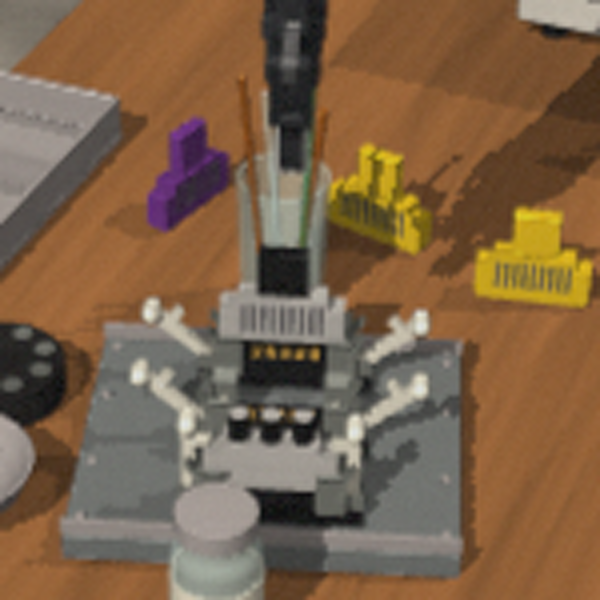

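All four levers are out and the card sits level on the toes. I'll overlay the model to check the tab position.

```bash
python3 - <<'E'
from h import *
import pickle
im=cv2.imread("pics/w14.png"); C=cam("wrist",pickle.load(open("w14.pkl","rb")))
c,s=np.cos(.3231),np.sin(.3231)
W=lambda x,y,z:[.5617+c*x-s*y,.037+s*x+c*y,z]
S=5; x0,x1,y0,y1=240,330,150,260
z=cv2.resize(im[y0:y1,x0:x1],None,fx=S,fy=S,interpolation=cv2.INTER_CUBIC)
def dr(P,col):
    u=(proj(P,C)-[x0-.5,y0-.5])*S
    cv2.polylines(z,[np.round(u).astype(int)],True,col,1)
for zz,col in[(.122,(0,0,255)),(.088,(0,255,0))]:
    dr([W(-.017,-.006,zz),W(.017,-.006,zz),W(.017,.006,zz),W(-.017,.006,zz)],col)
dr([W(-.03,-.009,.088),W(.03,-.009,.088),W(.03,.009,.088),W(-.03,.009,.088)],(255,0,0))
cv2.imwrite("pics/w14z.png",z)
E
```

```text
(no output)
```

View pics/w14z.png

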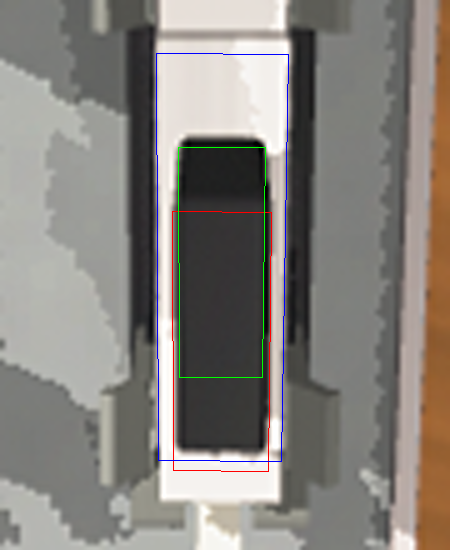

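The y match is exact, and the card sits about 2 mm toward +x in its play. I'll align, descend and grasp.

```bash
python3 -m creep '[[[0.1,0.02,0.4],[0,0,0.03],0.5],[[0,0,0.6],[0,0,0],0.5],[[0,0,0.6],[0,0,0],0.5],[[0,0,0.4],[0,0,0],0.5],[[0,0,0.3],[0,0,0],0.5],[[0,0,0.15],[0,0,0],0.5],[[0,0,0],[0,0,0],0.5],[[0,0,0],[0,0,0],0.5]]'; python3 st.py; python3 - <<'E'
from h import *
import pickle
o=arm.get_obs();im=grab_frame("wrist"); cv2.imwrite("pics/w15.png",im[:,:,::-1])
E
```

```text
time_s: 19.6
ee_pos: [0.5643, 0.0372, 0.1006]
tcp_rot: [0.0, 0.987, 0.16, 0.001]
ft_force: [0.2, -0.3, 0.1]
opening: 0.499
t 19.6 TCP in loaded-bay frame mm (z world) [  2.6  -0.6 100.6] tool-y yaw err deg -90.08 tilt [ 0.001 -0.   ] Fbay [ 0.1 -0.4  0.1] open mm 42.4
```

View pics/w15.png

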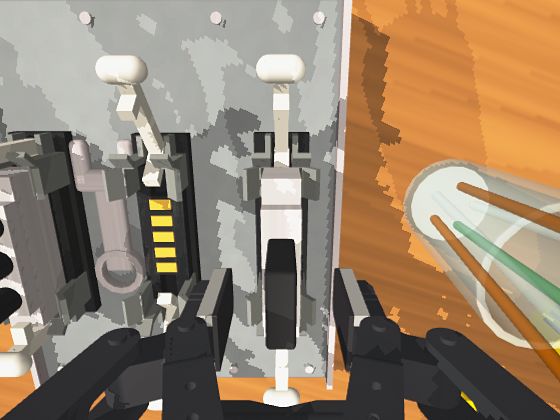

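```bash
python3 -m creep '[[[0,-0.015,0.1],[0,0,0],0.5],[[0,0,0.08],[0,0,0],0.5],[[0,0,0],[0,0,0],0.6],[[0,0,0],[0,0,0],0.8],[[0,0,0],[0,0,0],1],[[0,0,0],[0,0,0],1],[[0,0,0],[0,0,0],1],[[0,0,0],[0,0,0],1],[[0,0,0],[0,0,0],1]]'; python3 st.py
```

```text
time_s: 20.55
ee_pos: [0.5637, 0.0378, 0.093]
tcp_rot: [0.0, 0.987, 0.16, 0.0]
ft_force: [-0.5, 0.5, 1.2]
opening: 0.133
t 20.55 TCP in loaded-bay frame mm (z world) [ 2.1  0.1 93. ] tool-y yaw err deg -90.1 tilt [ 0. -0.] Fbay [-0.4  0.6  1.2] open mm 11.3
```

Gripped: the opening is 11.3 mm. Lifting and carrying it over the empty bay.

```bash
python3 -m creep '[[[0,0,-0.1],[0,0,0],1],[[0,0,-0.2],[0,0,0],1],[[0,0,-0.3],[0,0,0],1],[[0,0,-0.4],[0,0,0],1],[[0,0,-0.3],[0,0,0],1],[[-0.01,-0.2,0],[0,0,0],1],[[-0.01,-0.4,0],[0,0,0],1],[[-0.01,-0.4,0],[0,0,0],1],[[-0.01,-0.4,0],[0,0,0],1],[[-0.01,-0.35,0],[0,0,0],1],[[0,0,0],[0,0,0],1],[[0,0,0],[0,0,0],1]]'; python3 -m creep '[[[0,0,0],[0,0,0],1]]'; python3 st.py; python3 - <<'E'
from h import *
import pickle
o=arm.get_obs();im=grab_frame("wrist"); cv2.imwrite("pics/w16.png",im[:,:,::-1]);pickle.dump(o,open("w16.pkl","wb"))
im=grab_frame("side"); cv2.imwrite("pics/s16.png",cv2.resize(im[130:280,200:350,::-1],None,fx=4,fy=4,interpolation=cv2.INTER_CUBIC))
E
```

```text
time_s: 21.75
ee_pos: [0.5396, 0.1042, 0.1448]
tcp_rot: [0.0, 0.987, 0.161, -0.0]
ft_force: [1.2, -0.6, -2.0]
opening: 0.13
time_s: 21.85
ee_pos: [0.5401, 0.1033, 0.1449]
tcp_rot: [0.0, 0.987, 0.16, 0.0]
ft_force: [-0.2, 0.4, -1.4]
opening: 0.128
t 21.85 TCP in loaded-bay frame mm (z world) [  0.5  69.8 144.9] tool-y yaw err deg -90.11 tilt [ 0.001 -0.   ] Fbay [-0.1  0.5 -1.4] open mm 10.9
```

View pics/w16.png

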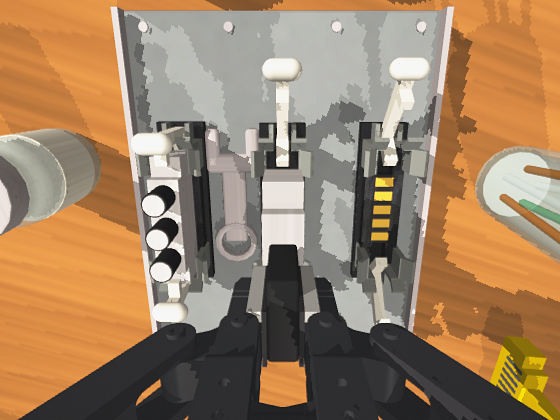

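View pics/s16.png

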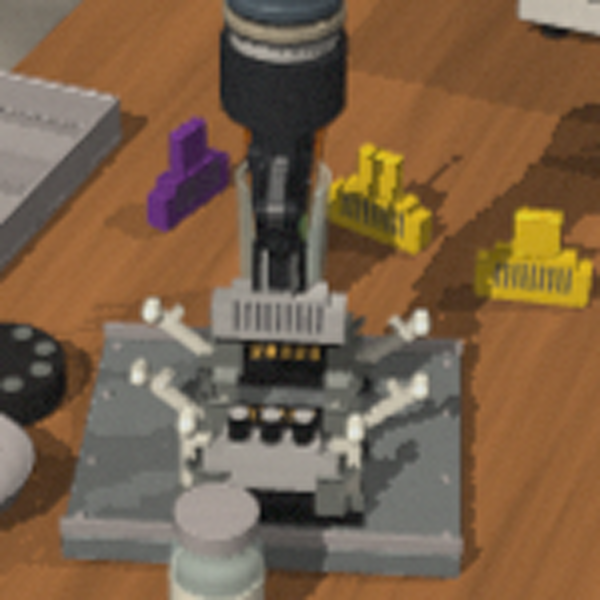

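```bash
python3 - <<'E'
from h import *
import pickle
from fit import grip
im=cv2.imread("pics/w16.png"); o=pickle.load(open("w16.pkl","rb"));C=cam("wrist",o)
print("far bar pred",proj(grip([.5617,.037,.3231],.07,1,.85),C), proj(grip([.5617,.037,.3231],.0,1,.85),C))
c,s=np.cos(.3231),np.sin(.3231)
W=lambda x,y,z:[.5617+c*x-s*y,.037+s*x+c*y,z]
S=4; x0,x1,y0,y1=220,345,110,260
z=cv2.resize(im[y0:y1,x0:x1],None,fx=S,fy=S,interpolation=cv2.INTER_CUBIC)
def dr(P,col):
    u=(proj(P,C)-[x0-.5,y0-.5])*S
    cv2.polylines(z,[np.round(u).astype(int)],True,col,1)
cx,cy=.0005,.0698
dr([W(cx-.03,cy-.009,.140),W(cx+.03,cy-.009,.140),W(cx+.03,cy+.009,.140),W(cx-.03,cy+.009,.140)],(255,0,0))
dr([W(cx-.042,cy-.009,.132),W(cx+.042,cy-.009,.132),W(cx+.042,cy+.009,.132),W(cx-.042,cy+.009,.132)],(0,0,255))
cv2.imwrite("pics/w16z.png",z)
E
```

```text
far bar pred [[281.53302529  67.58121901]] [[408.86629014  67.46771269]]
```

View pics/w16z.png

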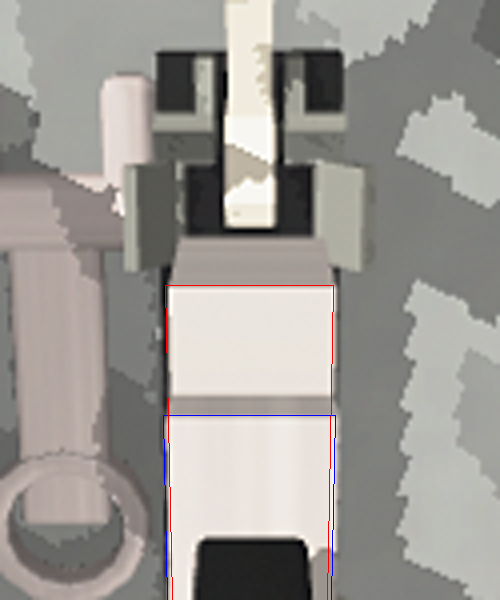

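The card in hand matches the prediction within 1 mm and is centred on the slot (both near column 282). Lowering slowly.

```bash
python3 -m creep '[[[-0.01,-0.005,0.2],[0,0,0],1],[[0,0,0.3],[0,0,0],1],[[0,0,0.25],[0,0,0],1],[[0,0,0.15],[0,0,0],1],[[0,0,0.1],[0,0,0],1],[[0,0,0],[0,0,0],1]]'; python3 st.py; python3 -m creep '[[[0,0,0.1],[0,0,0],1],[[0,0,0.08],[0,0,0],1],[[0,0,0.07],[0,0,0],1],[[0,0,0],[0,0,0],1],[[0,0,0],[0,0,0],1]]'; python3 st.py
```

```text
time_s: 22.55
ee_pos: [0.5388, 0.1036, 0.1041]
tcp_rot: [-0.0, 0.987, 0.16, -0.001]
ft_force: [0.6, -0.2, -2.0]
opening: 0.129
t 22.55 TCP in loaded-bay frame mm (z world) [ -0.6  70.4 104.1] tool-y yaw err deg -90.11 tilt [-0.002  0.   ] Fbay [ 0.5 -0.4 -2. ] open mm 11.0
time_s: 23.05
ee_pos: [0.5393, 0.1037, 0.0949]
tcp_rot: [-0.0, 0.987, 0.16, 0.0]
ft_force: [-0.7, -0.5, -1.9]
opening: 0.134
t 23.05 TCP in loaded-bay frame mm (z world) [-0.1 70.3 94.9] tool-y yaw err deg -90.11 tilt [0. 0.] Fbay [-0.8 -0.3 -1.9] open mm 11.4
```

```bash
python3 -m creep '[[[0,0.005,0.03],[0,0,0],1],[[0,0,0.02],[0,0,0],1],[[0,0,0],[0,0,0],1],[[0,0,0],[0,0,0],1]]'; python3 st.py;  python3 - <<'E'
from h import *
import pickle
im=grab_frame("wrist"); cv2.imwrite("pics/w17.png",im[:,:,::-1])
im=grab_frame("side"); cv2.imwrite("pics/s17.png",cv2.resize(im[130:280,200:350,::-1],None,fx=4,fy=4,interpolation=cv2.INTER_CUBIC))
E
```

```text
time_s: 23.45
ee_pos: [0.5395, 0.1035, 0.0932]
tcp_rot: [0.0, 0.987, 0.16, 0.0]
ft_force: [-0.6, -0.6, 2.1]
opening: 0.127
t 23.45 TCP in loaded-bay frame mm (z world) [ 0.  70.1 93.2] tool-y yaw err deg -90.1 tilt [ 0.001 -0.   ] Fbay [-0.8 -0.4  2.1] open mm 10.8
```

View pics/w17.png

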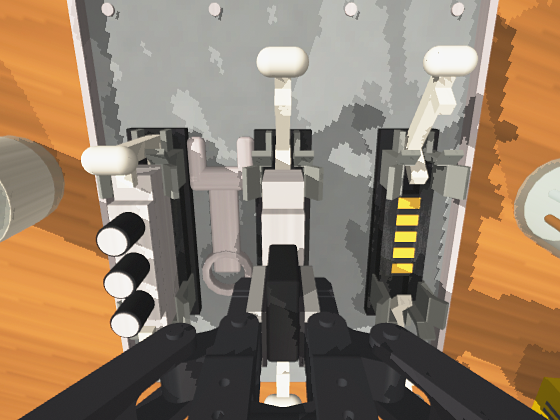

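View pics/s17.png

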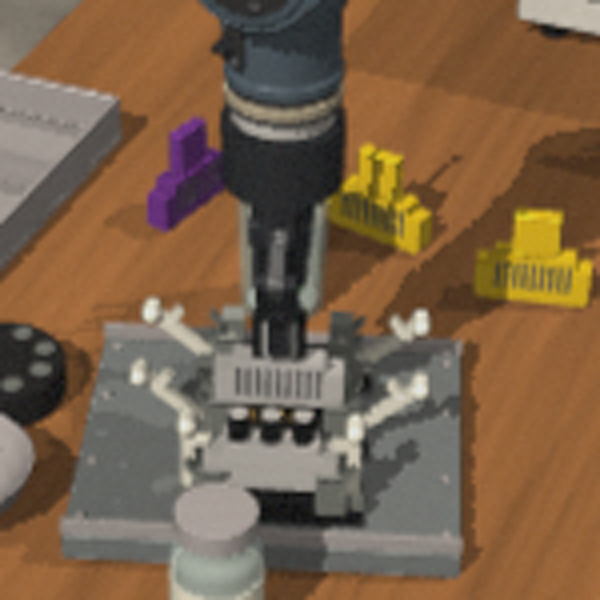

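The force reads +2.1 N, so the card is resting on the toes. Releasing, rising and moving outside the near lever.

```bash
python3 -m creep '[[[0,0,0],[0,0,0],0.9],[[0,0,0],[0,0,0],0.7],[[0,0,0],[0,0,0],0.5],[[0,0,0],[0,0,0],0.5],[[0,0,-0.2],[0,0,0],0.5],[[0,0,-0.5],[0,0,0],0.5],[[0,0,-0.8],[0,0,0],0.5],[[0,0,-0.3],[0,0,0],0.5],[[0,0,0],[0,0,0],0.5]]'; python3 st.py;  python3 - <<'E'
from h import *
import pickle
o=arm.get_obs();im=grab_frame("wrist"); cv2.imwrite("pics/w18.png",im[:,:,::-1]);pickle.dump(o,open("w18.pkl","wb"))
E
```

```text
time_s: 24.45
ee_pos: [0.5408, 0.1035, 0.1671]
tcp_rot: [0.0, 0.987, 0.16, 0.003]
ft_force: [-0.3, -0.3, -0.7]
opening: 0.503
t 24.45 TCP in loaded-bay frame mm (z world) [  1.3  69.7 167.1] tool-y yaw err deg -90.1 tilt [ 0.005 -0.   ] Fbay [-0.4 -0.2 -0.7] open mm 42.8
```

View pics/w18.png

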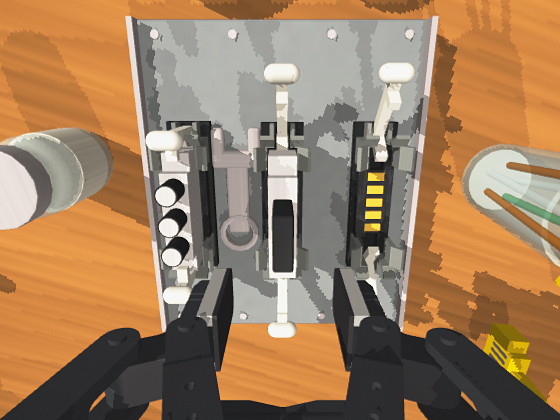

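The card stands upright between the guides, tab at about (283,237), on levers that are out. Next I'll close the fingers, go outside the near lever and descend.

```bash
python3 -m creep '[[[-0.5,0,0],[0,0,0],1],[[-0.8,0,0],[0,0,0],1],[[-0.8,0,0],[0,0,0],1],[[-0.75,0,0],[0,0,0],1],[[0,0,0.5],[0,0,0],1],[[0,0,0.5],[0,0,0],1],[[0,0,0],[0,0,0],1],[[0,0,0],[0,0,0],1]]'; python3 st.py;  python3 - <<'E'
from h import *
import pickle
from fit import grip
o=arm.get_obs();im=grab_frame("wrist"); cv2.imwrite("pics/w19.png",im[:,:,::-1]);C=cam("wrist",o)
print(proj(grip([.5617,.037,.3231],.07,-1,.85),C))
E
```

```text
time_s: 25.3
ee_pos: [0.4303, 0.0675, 0.1241]
tcp_rot: [-0.0, 0.987, 0.16, -0.001]
ft_force: [-0.7, 0.4, 0.5]
opening: -0.004
t 25.3 TCP in loaded-bay frame mm (z world) [-114.9   70.7  124.1] tool-y yaw err deg -90.11 tilt [-0.003  0.   ] Fbay [-0.5  0.6  0.5] open mm -0.4
[[283.35967984 194.46626853]]
```

View pics/w19.png

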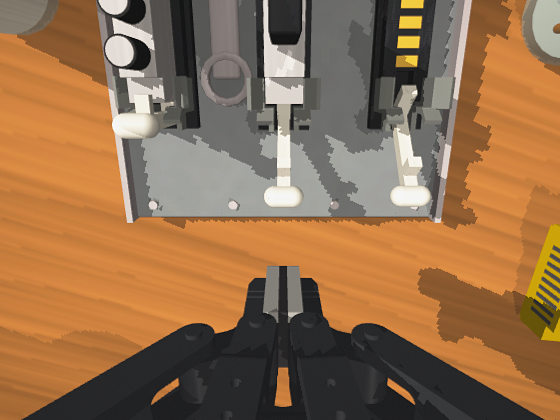

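```bash
python3 -m creep '[[[0,0,0.5],[0,0,0],1],[[0,0,0.5],[0,0,0],1],[[0,0,0.4],[0,0,0],1],[[0,0,0.25],[0,0,0],1],[[0,0,0],[0,0,0],1],[[0,0,0],[0,0,0],1]]'; python3 st.py; python3 -m creep '[[[0.15,0,0],[0,0,0],1],[[0.12,0,-0.04],[0,0,0],1],[[0.12,0,-0.05],[0,0,0],1],[[0.12,0,-0.05],[0,0,0],1],[[0.12,0,-0.05],[0,0,0],1],[[0.12,0,-0.05],[0,0,0],1],[[0.12,0,-0.04],[0,0,0],1],[[0,0,0],[0,0,0],1]]'; python3 st.py;  python3 - <<'E'
from h import *
import pickle
o=arm.get_obs();im=grab_frame("wrist"); cv2.imwrite("pics/w20.png",im[:,:,::-1])
E
```

```text
time_s: 25.95
ee_pos: [0.4315, 0.0675, 0.0593]
tcp_rot: [0.0, 0.987, 0.16, 0.0]
ft_force: [-0.4, -0.5, 1.3]
opening: 0.0
t 25.95 TCP in loaded-bay frame mm (z world) [-113.8   70.2   59.3] tool-y yaw err deg -90.1 tilt [ 0.001 -0.   ] Fbay [-0.5 -0.4  1.3] open mm 0.0
time_s: 26.75
ee_pos: [0.466, 0.0787, 0.0707]
tcp_rot: [0.0, 0.987, 0.16, 0.002]
ft_force: [-0.1, -0.7, -0.2]
opening: -0.0
t 26.75 TCP in loaded-bay frame mm (z world) [-77.6  69.9  70.7] tool-y yaw err deg -90.09 tilt [ 0.003 -0.   ] Fbay [-0.4 -0.6 -0.2] open mm -0.0
```

View pics/w20.png

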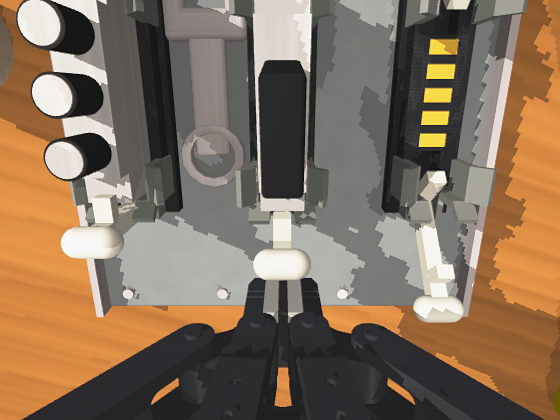

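```bash
python3 -m creep '[[[0.09,0,-0.01],[0,0,0],1],[[0.07,0,0],[0,0,0],1],[[0.04,0,0],[0,0,0],1],[[0,0,0],[0,0,0],1],[[0,0,0],[0,0,0],1]]'; python3 st.py;  python3 - <<'E'
from h import *
import pickle
from fit import grip
o=arm.get_obs();im=grab_frame("wrist"); cv2.imwrite("pics/w21.png",im[:,:,::-1]);C=cam("wrist",o)
for a in [0,.05,.1,.2]: print(a,proj(grip([.5617,.037,.3231],.07,-1,a),C))
E
```

```text
time_s: 27.3
ee_pos: [0.4722, 0.081, 0.0704]
tcp_rot: [0.0, 0.987, 0.16, 0.0]
ft_force: [-0.3, -0.8, -0.3]
opening: 0.005
t 27.3 TCP in loaded-bay frame mm (z world) [-70.9  70.1  70.4] tool-y yaw err deg -90.11 tilt [0.001 0.   ] Fbay [-0.6 -0.7 -0.3] open mm 0.4
0 [[282.02158178 258.53998928]]
0.05 [[282.03168277 264.75546814]]
0.1 [[282.04235427 270.72077226]]
0.2 [[282.06514608 281.80522195]]
```

View pics/w21.png

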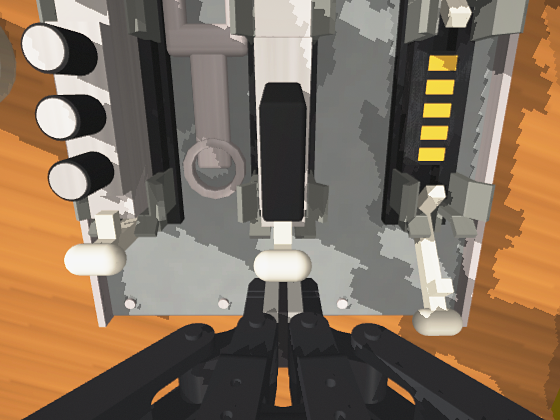

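```bash
python3 -m creep '[[[0.05,0,0],[0,0,0],1],[[0.04,0,0],[0,0,0],1],[[0,0,0],[0,0,0],1],[[0,0,0],[0,0,0],1]]'; python3 st.py;  python3 - <<'E'
from h import *
import pickle
from fit import grip
o=arm.get_obs();im=grab_frame("wrist"); cv2.imwrite("pics/w22.png",cv2.resize(im[200:300,190:370,::-1],None,fx=4,fy=4,interpolation=cv2.INTER_CUBIC));C=cam("wrist",o)
for a in [0,.05,.1,.2]: print(a,proj(grip([.5617,.037,.3231],.07,-1,a),C))
E
```

```text
time_s: 27.75
ee_pos: [0.4741, 0.0819, 0.0704]
tcp_rot: [-0.0, 0.987, 0.16, -0.001]
ft_force: [-3.6, -3.1, 2.5]
opening: 0.003
t 27.75 TCP in loaded-bay frame mm (z world) [-68.8  70.4  70.4] tool-y yaw err deg -90.09 tilt [-0.002 -0.   ] Fbay [-4.4 -1.8  2.5] open mm 0.3
0 [[282.75978371 263.77477004]]
0.05 [[282.76308766 269.92127803]]
0.1 [[282.76666138 275.81363951]]
0.2 [[282.77452316 286.74248116]]
```

View pics/w22.png

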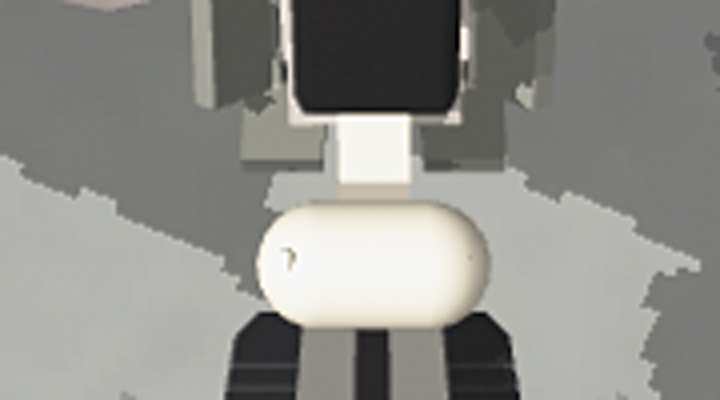

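```bash
python3 -m creep '[[[0.04,0,0],[0,0,0],1],[[0,0,0],[0,0,0],1],[[0,0,0],[0,0,0],1]]'; python3 st.py;  python3 - <<'E'
from h import *
from fit import grip
o=arm.get_obs();im=grab_frame("wrist"); cv2.imwrite("pics/w23.png",im[:,:,::-1]);C=cam("wrist",o)
for a in [0,.05]: print(a,proj(grip([.5617,.037,.3231],.07,-1,a),C))
im=grab_frame("side"); cv2.imwrite("pics/s23.png",cv2.resize(im[130:280,200:350,::-1],None,fx=4,fy=4,interpolation=cv2.INTER_CUBIC))
E
```

```text
time_s: 28.1
ee_pos: [0.4743, 0.0822, 0.0704]
tcp_rot: [-0.0, 0.987, 0.16, -0.002]
ft_force: [-5.7, -4.8, 5.0]
opening: -0.006
t 28.1 TCP in loaded-bay frame mm (z world) [-68.5  70.6  70.4] tool-y yaw err deg -90.07 tilt [-0.005 -0.001] Fbay [-6.9 -2.7  5. ] open mm -0.5
0 [[283.16797223 264.57896621]]
0.05 [[283.16583407 270.71043843]]
```

View pics/w23.png

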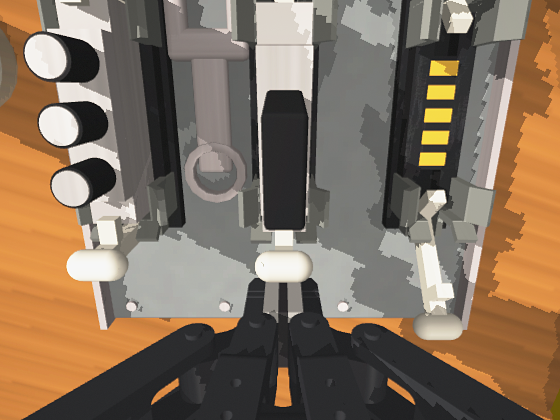

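View pics/s23.png

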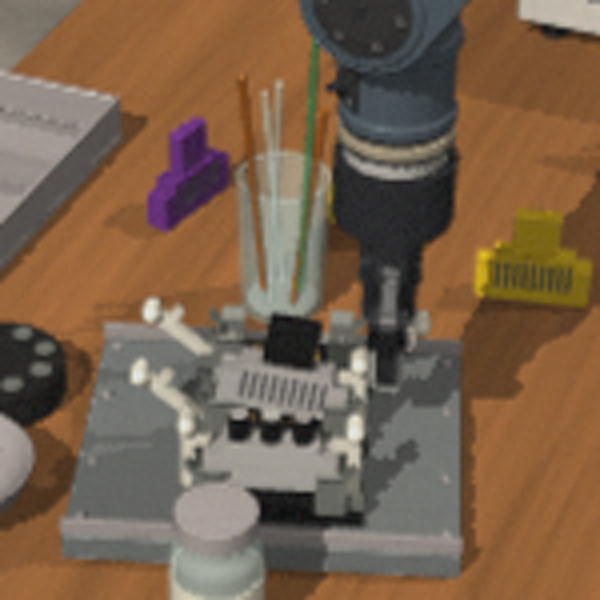

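Near lever is at its stop. Now around to the far lever.

```bash
python3 -m creep '[[[-0.4,0,0],[0,0,0],1],[[-0.1,0,-0.6],[0,0,0],1],[[0,0,-0.9],[0,0,0],1],[[0,0,-0.8],[0,0,0],1],[[0.6,0,0],[0,0,0],1],[[0.9,0,0],[0,0,0],1],[[0.9,0,0],[0,0,0],1],[[0.9,0,0],[0,0,0],1],[[0.9,0,0],[0,0,0],1],[[0.8,0,0],[0,0,0],1],[[0,0,0],[0,0,0],1],[[0,0,0],[0,0,0],1]]'; python3 st.py;  python3 - <<'E'
from h import *
from fit import grip
o=arm.get_obs();im=grab_frame("wrist"); cv2.imwrite("pics/w24.png",im[:,:,::-1]);C=cam("wrist",o)
print(proj(grip([.5617,.037,.3231],.07,1,.85),C))
E
```

```text
time_s: 29.4
ee_pos: [0.6481, 0.14, 0.1621]
tcp_rot: [-0.0, 0.987, 0.16, 0.001]
ft_force: [-0.2, -0.4, -0.3]
opening: -0.003
t 29.4 TCP in loaded-bay frame mm (z world) [114.7  70.2 162.1] tool-y yaw err deg -90.08 tilt [0.001 0.001] Fbay [-0.3 -0.3 -0.3] open mm -0.2
[[282.63142052 246.43539707]]
```

View pics/w24.png

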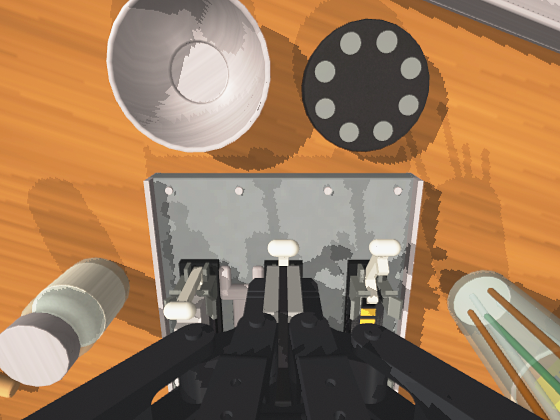

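```bash
python3 -m creep '[[[0,0,0.5],[0,0,0],1],[[0,0,0.6],[0,0,0],1],[[0,0,0.6],[0,0,0],1],[[0,0,0.5],[0,0,0],1],[[0,0,0.35],[0,0,0],1],[[0,0,0],[0,0,0],1],[[0,0,0],[0,0,0],1]]'; python3 st.py; python3 -m creep '[[[-0.15,0,0],[0,0,0],1],[[-0.12,0,-0.04],[0,0,0],1],[[-0.12,0,-0.05],[0,0,0],1],[[-0.12,0,-0.05],[0,0,0],1],[[-0.12,0,-0.05],[0,0,0],1],[[-0.12,0,-0.05],[0,0,0],1],[[-0.12,0,-0.04],[0,0,0],1],[[-0.09,0,-0.01],[0,0,0],1],[[-0.06,0,0],[0,0,0],1],[[0,0,0],[0,0,0],1],[[0,0,0],[0,0,0],1]]'; python3 st.py;  python3 - <<'E'
from h import *
from fit import grip
im=grab_frame("wrist"); cv2.imwrite("pics/w25.png",im[:,:,::-1])
im=grab_frame("side"); cv2.imwrite("pics/s25.png",cv2.resize(im[130:280,200:350,::-1],None,fx=4,fy=4,interpolation=cv2.INTER_CUBIC))
E
```

```text
time_s: 30.15
ee_pos: [0.6475, 0.1394, 0.0609]
tcp_rot: [-0.0, 0.987, 0.16, 0.0]
ft_force: [-0.0, -0.2, 0.3]
opening: 0.002
t 30.15 TCP in loaded-bay frame mm (z world) [113.8  69.9  60.9] tool-y yaw err deg -90.11 tilt [0. 0.] Fbay [-0.1 -0.2  0.3] open mm 0.2
time_s: 31.25
ee_pos: [0.6072, 0.1264, 0.0712]
tcp_rot: [-0.0, 0.987, 0.16, -0.002]
ft_force: [-0.0, -0.1, -0.2]
opening: 0.002
t 31.25 TCP in loaded-bay frame mm (z world) [71.5 70.3 71.2] tool-y yaw err deg -90.1 tilt [-0.004 -0.   ] Fbay [-0.1 -0.1 -0.2] open mm 0.2
```

View pics/s25.png

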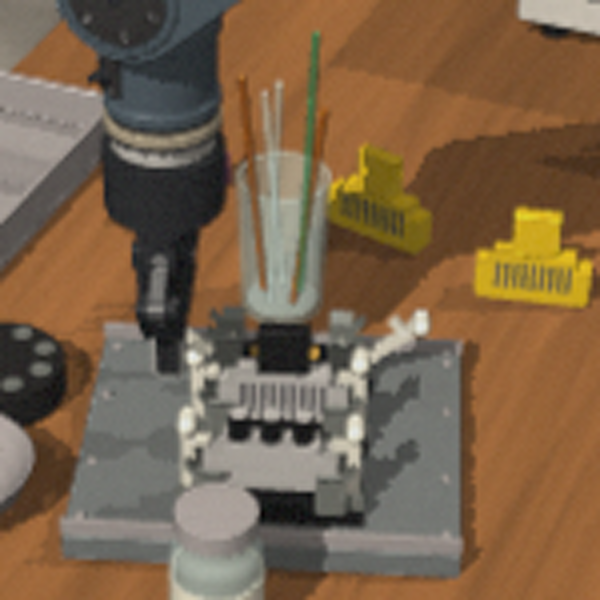

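```bash
python3 -m creep '[[[-0.05,0,0],[0,0,0],1],[[-0.04,0,0],[0,0,0],1],[[-0.03,0,0],[0,0,0],1],[[0,0,0],[0,0,0],1],[[0,0,0],[0,0,0],1]]'; python3 st.py
```

```text
time_s: 31.85
ee_pos: [0.6046, 0.1252, 0.0721]
tcp_rot: [-0.0, 0.987, 0.16, 0.0]
ft_force: [2.2, 1.3, -2.0]
opening: 0.002
t 31.85 TCP in loaded-bay frame mm (z world) [68.6 70.  72.1] tool-y yaw err deg -90.11 tilt [0.001 0.   ] Fbay [ 2.5  0.5 -2. ] open mm 0.1
```

```bash
python3 -m creep '[[[-0.06,0,0],[0,0,0],1],[[0,0,0],[0,0,0],1],[[0,0,0],[0,0,0],1]]'; python3 st.py; python3 -m creep '[[[0.3,0,0],[0,0,0],1],[[0.4,0,-0.4],[0,0,0],1],[[0,0,-0.9],[0,0,0],1],[[0,0,-0.9],[0,0,0],1],[[0,0,-0.9],[0,0,0],1],[[-0.8,0,-0.3],[0,0,0],1],[[-0.9,0,0],[0,0,0],1],[[-0.6,0,0],[0,0,0],1],[[0,0,0],[0,0,0],1],[[0,0,0],[0,0,0],1]]'; python3 st.py; python3 - <<'E'
from h import *
import pickle
from fit import grip
o=arm.get_obs();im=grab_frame("wrist"); cv2.imwrite("pics/w26.png",im[:,:,::-1]);C=cam("wrist",o);pickle.dump(o,open("w26.pkl","wb"))
for s in(-1,1):
  for a in(0,.05,.1): print(s,a,proj(grip([.5617,.037,.3231],.07,s,a),C))
for s in(-1,1): print("other",proj(grip([.5617,.037,.3231],.14,s,0),C),"loaded .85",proj(grip([.5617,.037,.3231],0,s,.85),C))
im=grab_frame("side"); cv2.imwrite("pics/s26.png",cv2.resize(im[130:280,200:350,::-1],None,fx=4,fy=4,interpolation=cv2.INTER_CUBIC))
E
```

```text
time_s: 32.15
ee_pos: [0.6043, 0.125, 0.0723]
tcp_rot: [-0.0, 0.987, 0.16, 0.003]
ft_force: [5.2, 3.8, -4.4]
opening: 0.003
t 32.15 TCP in loaded-bay frame mm (z world) [68.3 69.9 72.3] tool-y yaw err deg -90.14 tilt [0.006 0.001] Fbay [ 6.1  2.  -4.4] open mm 0.3
time_s: 33.15
ee_pos: [0.5408, 0.1038, 0.2085]
tcp_rot: [0.0, 0.987, 0.16, -0.0]
ft_force: [1.3, 0.8, 0.2]
opening: -0.003
t 33.15 TCP in loaded-bay frame mm (z world) [  1.4  70.  208.5] tool-y yaw err deg -90.12 tilt [-0. -0.] Fbay [1.4 0.4 0.2] open mm -0.2
-1 0 [[282.33731625 266.50950542]]
-1 0.05 [[282.34180023 269.44794058]]
-1 0.1 [[282.34645613 272.28514469]]
1 0 [[282.13983572 132.25499878]]
1 0.05 [[282.13444012 128.46256758]]
1 0.1 [[282.12936884 124.64112367]]
other [[193.45884792 266.57477227]] loaded .85 [[363.33812333 298.0450224 ]]
other [[182.23053535 132.35883527]] loaded .85 [[380.30303992  73.73894352]]
```

View pics/w26.png

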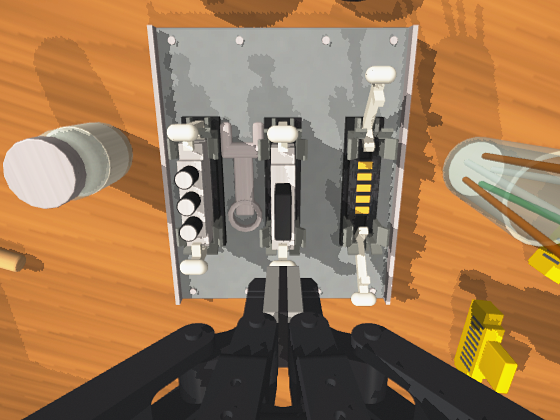

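View pics/s26.png

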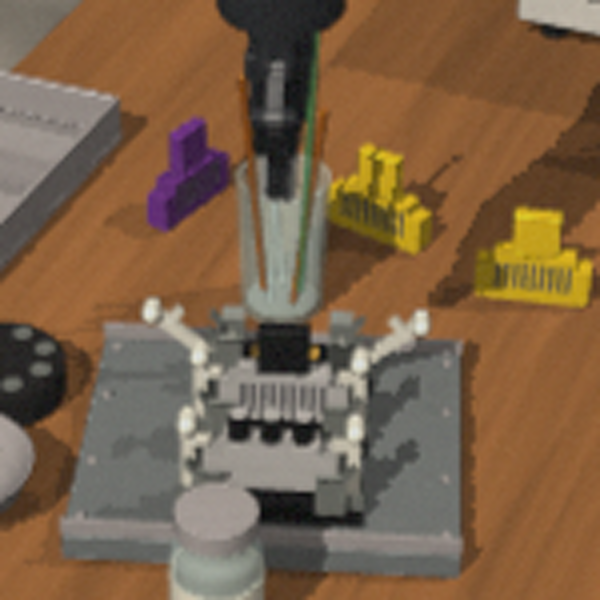

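```bash
python3 -m creep '[[[-0.8,0,-0.3],[0,0,0],1],[[-0.8,0,0],[0,0,0],1],[[0,0,0],[0,0,0],1],[[0,0,0],[0,0,0],1]]'; python3 st.py; python3 - <<'E'
from h import *
import pickle
from fit import grip
o=arm.get_obs();im=grab_frame("wrist");C=cam("wrist",o)
for s in(-1,1):
  for a in(0,.05): print(s,a,proj(grip([.5617,.037,.3231],.07,s,a),C))
c,s=np.cos(.3231),np.sin(.3231)
W=lambda x,y,z:[.5617+c*x-s*y,.037+s*x+c*y,z]
S=4;x0,x1,y0,y1=160,360,70,220
z=cv2.resize(im[y0:y1,x0:x1,::-1],None,fx=S,fy=S,interpolation=cv2.INTER_CUBIC)
for zz,h,w,col in[(.110,.017,.006,(0,0,255)),(.076,.03,.009,(255,0,0))]:
    u=(proj([W(-h,.07-w,zz),W(h,.07-w,zz),W(h,.07+w,zz),W(-h,.07+w,zz)],C)-[x0-.5,y0-.5])*S
    cv2.polylines(z,[np.round(u).astype(int)],True,col,1)
for sg in(-1,1):
    u=(proj(grip([.5617,.037,.3231],.07,sg,0),C)[0]-[x0-.5,y0-.5])*S; cv2.circle(z,tuple(np.round(u).astype(int)),3,(0,255,0),-1)
    u=(proj(grip([.5617,.037,.3231],.14,sg,0),C)[0]-[x0-.5,y0-.5])*S; cv2.circle(z,tuple(np.round(u).astype(int)),3,(0,255,0),-1)
cv2.imwrite("pics/w27.png",z)
E
```

```text
time_s: 33.65
ee_pos: [0.4814, 0.0839, 0.2203]
tcp_rot: [0.0, 0.987, 0.16, 0.001]
ft_force: [0.6, -0.1, 0.4]
opening: -0.0
t 33.65 TCP in loaded-bay frame mm (z world) [-61.3  69.9 220.3] tool-y yaw err deg -90.11 tilt [ 0.001 -0.   ] Fbay [ 0.5 -0.3  0.4] open mm -0.0
-1 0 [[282.16929799 185.6925769 ]]
-1 0.05 [[282.17392441 188.96321186]]
1 0 [[281.96595764  36.72723694]]
1 0.05 [[281.96041256  32.53037409]]
```

View pics/w27.png

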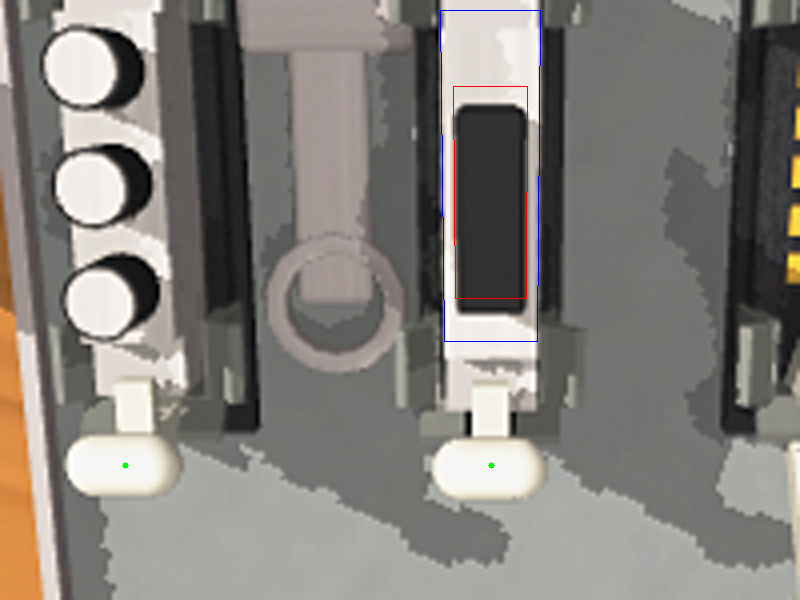

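```bash
python3 - <<'E'
from h import *
im=grab_frame("top")[:,:,::-1]; a=cv2.imread("pics/top0.png"); cv2.imwrite("pics/top9.png",im)
print("loaded grips etc"); 
z=np.hstack([cv2.resize(x[130:260,170:270],None,fx=4,fy=4,interpolation=cv2.INTER_CUBIC) for x in (a,im)]); cv2.imwrite("pics/cmp.png",z)
grab_frame("side")
for c in["side"]:
  for l in["jar","rod_glass","bowl","puck","spanner","other_card","card"]:
    print(c,l,[(round(d["p"],2),[round(v) for v in d["bbox"]]) for d in cut_out(c,l)[:3]])
E
```

```text
loaded grips etc
side jar [(0.92, [239, 254, 25, 41]), (0.42, [253, 232, 32, 19])]
side rod_glass [(0.79, [259, 140, 26, 73])]
side bowl [(0.86, [167, 232, 43, 35])]
side puck []
side spanner []
side other_card [(0.72, [255, 230, 29, 22]), (0.5, [240, 208, 70, 16]), (0.45, [244, 217, 12, 10])]
side card [(0.94, [256, 212, 30, 25]), (0.9, [320, 183, 30, 26]), (0.78, [285, 173, 26, 19])]
```

View pics/cmp.png

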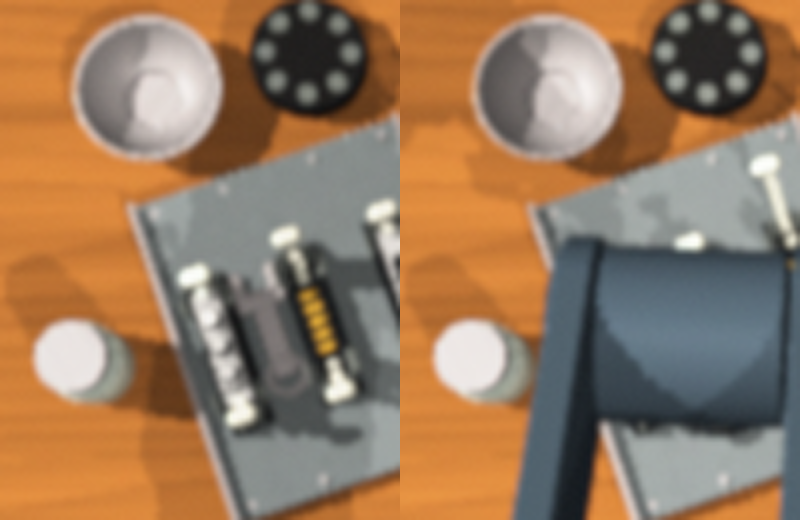

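Bowl, puck, jar and spanner haven't moved, and the gripper is clear of everything. Handing in.

```bash
python3 -c "
from workcell import job, arm
print(job.job_done()); print(arm.get_obs()['time_s'])"
```

```text
the job is handed in; nothing more can be done
None
the job is handed in; nothing more can be done
```

I moved the card with the grip tab from the loaded bay to the empty bay, locked it there with both levers, and handed the job in at about 34 s. `job_done` gave no verdict.

**What I did:**
- **Prying up:** I swung both levers of the loaded bay out until they read about 0.85 rad in the wrist picture. The card came to rest level on their toes.
- **Clearing the empty bay:** I opened its two levers fully; they had stood at about 0.1 rad.
- **Moving the card:** I gripped the card by its tab, lifted it across, lowered it between the guides onto the toes, let go, then pushed both levers in against their stops.

**Last checks:**
- **Empty-bay levers:** Both end stops held against a push of 6–7 N. In the final wrist pictures the grips lie within about 1 px of the position for 0 rad. The near grip was about 1 px (0.015 rad) outward and the far grip about the same inward, so I took it as a small error in my bay position.
- **Card:** It stands upright and level. It sits about 2.5 mm toward the bay's −x end, about the size of the end play. I judged that it is fully home from the closed levers and the pictures; I did not measure its height separately.
- **Forces:** The highest wrist reading was 35 N upward, when a fingertip briefly bore on the first lever's slanted arm. I backed it off, and later readings stayed below about 9 N.
- **Everything else:** The bowl, puck and jar look unmoved next to the first top picture, and the rod glass in the side picture. The spanner, the other card and its near lever looked unmoved in the wrist pictures. The network did not report the puck or the spanner in the final side picture, and the arm hid part of the chassis in the final top picture.

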